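# Hook up the drop guard of a pellet press and unload the die

### The arm

A 6-joint arm with a two-finger parallel gripper is mounted at the origin on the work surface. World frame = base frame: x ahead of the robot, y to its left, z up, the work surface at z = 0. Lengths are in m, angles in rad, forces in N, time in s.
With the tool pointing down it reaches from about 0.325 to 0.875 m from the base axis. Payload 4.4 kg.
Tool frame: the origin (TCP) lies on the centre line of the jaws, within the pads' length; the fingertips stand 8 mm ahead of it and the grasp point (between the pads) lies 11 mm behind it; x points along the fingers, z is the direction in which the jaws open and shut, and the axes are right-handed (so a half turn about x gives the same grasp; the last joint's range is limited). The gripper opens to 85 mm and grips with 20 to 120 N. Pads are 22 mm wide; open, the fingers measure 114 mm over their backs; the gripper's body (76 mm by 85 mm) begins 54 mm behind the grasp point. The pads swing forward as they close: fully open they stand 13 mm farther back than shut.
Start: joints at [-1.347, 0.207, 1.542, -0, 1.393, -0.15], TCP at [0.21, -0.535, 0.239] pointing down, gripper open.
Joint ranges: [-2.73, 2.73], [-0.86, 2.22], [0.23, 2.46], [-1.11, 4.25], [0.08, 2.63], [-2.82, 2.82]. Speed limits (rad/s): [2.79, 2.79, 3.14, 3.14, 3.14, 3.14].

### API

Orientations are given as a 3x3 rotation matrix whose columns are the frame's x, y, z axes.
In Python, from bench import robot gives the robot as it stands.
- The arm moves only by the tool arm_command, never from a script. Its argument "rows" is a list of rows, each a list of 3 entries, a list of its own where there are three numbers: the shift along the tool's x, y, z in mm, then the turn, a rotation vector about the tool's x, y, z in degrees, then the closure in counts, from 0 (fully open) to 255 (shut). A call has 1 to 5 rows; each row is the pose to reach, as a shift and turn from the pose commanded when the call began, along the tool's axes at that moment; what a row does not reach only later rows make up. A row lasts 1/10 s, in which the tool goes at most 50 mm and 8.59 degrees, less where a joint would pass 70% of its speed; a pose out of reach is approached as far as the arm can. A call with a gripper value outside its range is refused whole. The fingers move at their own pace and stop on an object; "squeeze" is the grip in N (left out, the last holds). Time passes only in rows, so rows that repeat a pose let the fingers close. It gives the time, the measured TCP pose, the force and the opening at its end, in the units of the state.
- robot.observe(): the state, without advancing time (a new reading comes with each control period).
- robot.get_image(name): name is "scene" or "side" or "wrist"; returns a dict with "color" (384x512x3 uint8, red, green, blue), "fx", "fy", "cx", "cy" (pixels), "view" (4x4, takes a point from world to camera coordinates). Camera axes: x right, y up, looking along -z (the intrinsics and any distortion apply to the point x, -y, -z); pixel columns grow to the right and rows downward; lengths in m; the calibration is good to about 2 mm. A picture is of the moment at which its call begins. There is no depth.
- robot.sign_off(): hands the job in, once; it reports no verdict.
The state is a dict: "clock": time; "q": joint angles; "qd": joint speeds; "effort": joint torques, N m; "position": TCP position; "tool_rot": TCP orientation; "wrist_force": force on the tool from outside, world axes, zero at the start; "moment": the same for the moment, N m; "width": finger opening in m.
Only numpy, scipy, OpenCV 4.12 (cv2) and the standard library are available. Lean on these libraries where they do the work, as an engineer would, in place of code of your own. Each camera call takes 0.05 s, during which the arm holds its last target.

### The job

The small bench press is finished and needs unloading. Lift its clear drop guard by the red grip and hook the slotted bar over the brass pin so that the guard hangs there by itself; never let the guard crash down. Then pull the carriage all the way out by its black tab, lift out the steel die and stand it gently, upright, well within the round cork mat, leaving the guard hooked up, the carriage out and the glassware around it standing.

Things in the scene. Friction and masses are not known exactly. Their poses are not given: they have to be found in the camera images.
- press: Grey bench press, fixed, foot 300 x 170 mm. Origin at table height under the middle of the drop guard, in its plane; +x points into the press (away from the operator), +y to the operator's left, z up; it may be turned a little about z. Crosshead, columns and knobs lie at x=10 to 85 mm and reach z=197 mm; the guard's two guide rails stand at y=+-79 mm, 200 mm high.
- guard_edge (a point): Middle of the lower edge of the drop guard, a clear panel with yellow edges, 146 mm wide, 105 mm high, 6 mm thick, in the plane x=0 of the press. Shut, this edge is at z=45 mm, just above the carriage, so that the die cannot pass.
- catch_pin (a point): Top of the brass catch pin where the bar hangs: (-11, 0, 265) mm in the press frame. The fixed pin is 12 mm thick, lies along the press's x axis and sticks out to x=-22 mm in front of an upright blue bracket (20 mm wide, at x=14 to 22 mm, up to z=273 mm).
- guard (a joint): Height in m of the drop guard: 0 shut, 0.065 when hanging from the pin, 0.093 upper stop. It slides vertically, weighs with its bar about 0.6 kg (6 N) and falls shut when let go unhooked.
- bar (a joint): Lean in rad of the slotted bar, pivoted on the guard about the press's x axis at press (-11, 0, 75 mm + guard height). 0 = upright, positive = top leans to the press's -y side; stops at -0.06 and 0.35. Friction (about 0.3 N at the grip) roughly keeps it where left. It starts leaned at 0.28 to 0.35, where it passes the pin freely as the guard rises.
- bar_grip (a point): Middle of the red grip block at the top of the bar, 170 mm from the pivot: 14 mm thick (press x), 34 mm wide, 36 mm high along the bar. The steel bar below is 6 mm thick and 36 mm wide (15 mm on the press's +y side of its centre line, 21 mm on the other). z runs up along the bar.
- bar_slot (a point): Ceiling of the slot, 125 mm from the pivot. The slot opens to the press's +y: a gap 83 to 112 mm from the pivot, then inside a pocket 18 mm wide up to the ceiling behind a 13 mm lip. To hook: raise the guard to 0.080-0.090 with the bar leaned, swing the bar upright so the pin enters the gap, lower until the ceiling rests on the pin (this point then meets catch_pin).
- carriage (a joint): Travel in m of the carriage: 0 pushed in (start), 0.145 all the way out (front stop), along the press's -x. Friction about 2 N.
- carriage_tab (a point): Grip point of the black upright tab at the front of the carriage, 12 mm below its top: the tab is 12 mm thick (x), 40 mm wide (y), 50 mm high, top at z=90 mm. Pushed in, it stands 85 mm in front of the guard. The carriage's upper face is at z=40 mm.
- die: Steel cylinder with a blue band, 44 mm diameter, 45 mm high, 0.4 to 0.65 kg, origin at the centre of its underside, z its axis. It stands on the carriage, 120 mm behind the tab's middle, in a square nest of 5 mm high strips (50 mm inside, 62 mm outside).
- mat: Round cork mat, fixed on the table, 110 mm diameter, 8 mm thick; origin at the centre of its underside, at table height.
- flask: Conical glass flask, 82 mm wide foot, 110 mm high; origin under its centre. A bystander.
- beaker: Glass beaker, 72 mm wide, 90 mm high; origin under its centre. A bystander.
- dish: Glass dish, 96 mm wide, 45 mm high; origin under its centre. A bystander, which stands on one side of the press while the mat lies on the other (they may trade sides).
Things that resemble listed ones, but are neither listed nor needed, are in the scene too. What is meant by the mat is not blue, and is the larger of those in its own colour.

How it is judged:
On the way, in this order (a step that is already met when the one before it is completed fails the run):
1. the guard hangs by its bar from the pin, let go by the robot (value of joint guard between 0.055 and 0.072 m and value of joint bar between -0.065 and 0.075 rad and contact force between the fingers and guard below 0.3 N and distance between bar_slot and catch_pin below 0.008 m), for 0.3 s.
2. the carriage is all the way out, the guard still hooked up (value of joint guard between 0.055 and 0.072 m and value of joint bar between -0.065 and 0.075 rad and value of joint carriage above 0.137 m), for 0.2 s.
At the end, for the whole second after the job is handed in: Guard hanging by its bar on the pin (height 55 to 72 mm, bar within 0.065 rad of upright, slot ceiling within 8 mm of the pin's top), carriage within 8 mm of its front stop, die at rest, upright within 0.1 rad, on the cork mat, its axis within 33 mm of the mat's centre (all of step 2 and distance between bar_slot and catch_pin below 0.008 m and horizontal distance between die and mat below 0.033 m and z of die in the frame of mat between 0.004 and 0.013 m and angle between die's own z axis and vertical below 0.1 rad and linear speed of die below 0.02 m/s); the robot touches nothing.
It fails at once if the guard crashes down (falls faster than 0.5 m/s) (velocity of joint guard below -0.5 m/s).
It fails at once if the die is tipped over (more than 0.7 rad) (angle between die's own z axis and vertical above 0.7 rad).
It fails at once if the die is set on the mat with a bang or pressed hard (over 100 N) (contact force between die and mat above 100 N).
It fails at once if the flask, beaker or dish is knocked over (tilt over 0.6 rad) (angle between any of flask, beaker, dish's own z axis and vertical above 0.6 rad).
It also fails if it takes over 69 s, if anything falls off the work surface, if the arm or the gripper's body presses on something with over 40 N, if the wrist force passes 120 N, or if a joint passes its speed limit or range.

## Working session

There is one attempt and no reset: what is moved stays moved. The work goes in short steps, Python scripts to look and compute and a tool call to move; the robot and the scene stay as the last step left them, time stands still between calls to the robot, and variables do not carry over. Pictures are saved under pics/ and viewed, and the job is handed in when it is done.

Besides the shell and the picture viewer there is one more tool, called as name([rows], argument=value, ...), one row to a line, values as JSON. arm_command: Moves the arm, as the interface text tells. Its arguments: {"type":"object","properties":{"rows":{"type":"array"},"squeeze":{"type":"number"}},"required":["rows"]}

```bash
ls; mkdir -p pics
python3 - <<'E'
from bench import robot
import cv2,pickle
s=robot.observe();print(s)
for n in ["scene","side","wrist"]:
    im=robot.get_image(n);pickle.dump(im,open(n+"0.pkl","wb"))
    cv2.imwrite(f"pics/{n}0.png",cv2.resize(im["color"][:,:,::-1],(800,600)))
    print(n,im["fx"],im["fy"],im["cx"],im["cy"],im["view"], [k for k in im])
E
```

```text
pics
{'clock': 0.0, 'q': array([-1.34648327e+00,  2.07441094e-01,  1.54296879e+00, -1.77918529e-05,
        1.39350525e+00, -1.50509172e-01]), 'qd': array([ 0.00152268,  0.00076758,  0.00090982, -0.00103916, -0.00163577,
       -0.00054623]), 'effort': array([-2.17364577e-03, -3.83038402e+01, -2.91599447e+01, -4.01892912e-04,
        1.05283741e-02,  8.43852092e-06]), 'position': array([ 0.21032291, -0.5343503 ,  0.23810673]), 'tool_rot': array([[-5.33680151e-04,  9.30571650e-01,  3.66109435e-01],
       [ 2.26040488e-03,  3.66109675e-01, -9.30568964e-01],
       [-9.99997303e-01,  3.30929368e-04, -2.29885417e-03]]), 'wrist_force': array([ 0.10598982, -0.85137015, -0.3819277 ]), 'moment': array([-0.03016289, -0.02665211, -0.03741333]), 'width': 0.0852138126085002}
scene 404.508545325701 404.508545325701 259.20241000418196 193.87490087596882 [[-0.98800614  0.15382417 -0.01349007  0.5170257 ]
 [-0.11331401 -0.66290793  0.74007636 -0.03079693]
 [ 0.10489896  0.7327286   0.67238754 -1.43222603]
 [ 0.          0.          0.          1.        ]] ['color', 'fx', 'fy', 'cx', 'cy', 'view']
side 498.06813941318336 498.06813941318336 246.1620340937579 199.58904965592947 [[-0.910962   -0.41248525 -0.00203632  0.52365072]
 [ 0.27467965 -0.61029035  0.74303215 -0.25342388]
 [-0.30773255  0.67631472  0.66925262 -1.30706129]
 [ 0.          0.          0.          1.        ]] ['color', 'fx', 'fy', 'cx', 'cy', 'view']
wrist 267.05662181711483 267.05662181711483 257.4267039172208 192.1006974306727 [[ 0.3650719  -0.93097718 -0.00200137 -0.5731511 ]
 [ 0.89013993  0.34968617 -0.2921823   0.03865214]
 [ 0.27271491  0.10488605  0.95636055 -0.37949397]
 [ 0.          0.          0.          1.        ]] ['color', 'fx', 'fy', 'cx', 'cy', 'view']
```

View pics/scene0.png

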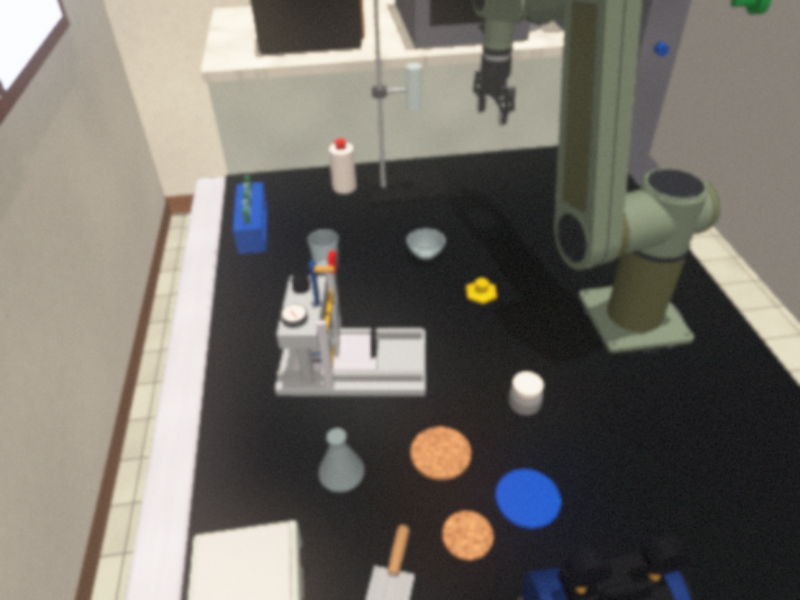

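View pics/side0.png

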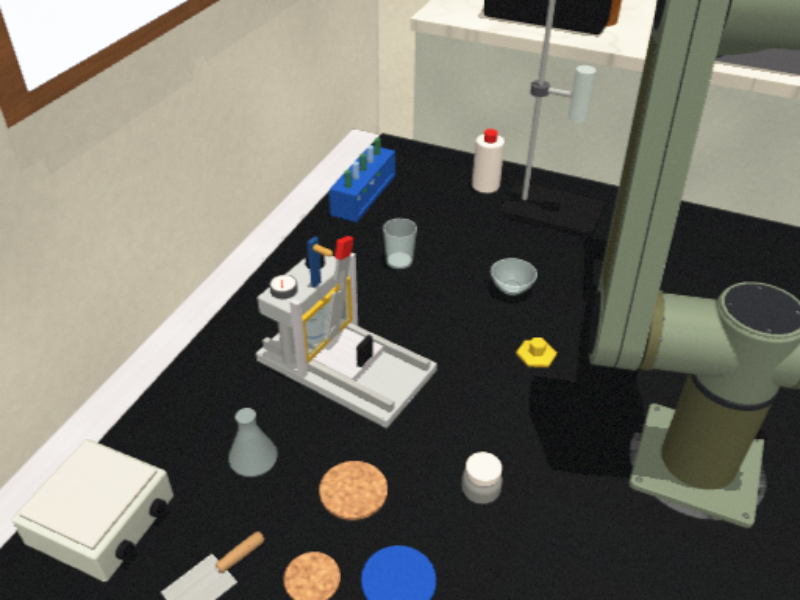

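View pics/wrist0.png

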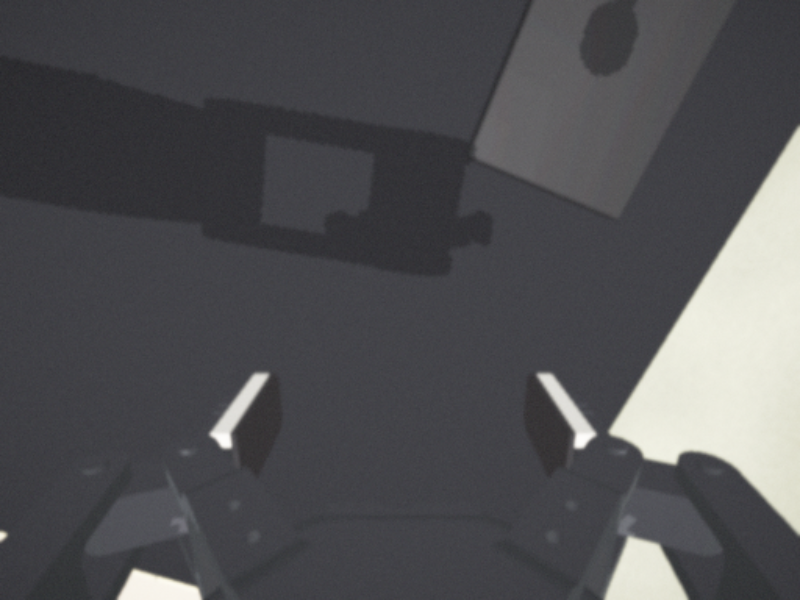

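```bash
cat > h.py <<'E'
import numpy as np,cv2,pickle
def ld(n): return pickle.load(open(n+".pkl","rb"))
def ray(im,u,v):
    V=im["view"];R=V[:3,:3];c=-R.T@V[:3,3]
    d=R.T@np.array([(u-im["cx"])/im["fx"],-(v-im["cy"])/im["fy"],-1.]);return c,d/np.linalg.norm(d)
def plane(im,u,v,z):
    c,d=ray(im,u,v);return c+d*(z-c[2])/d[2]
def tri(im1,p1,im2,p2):
    c1,d1=ray(im1,*p1);c2,d2=ray(im2,*p2)
    A=np.stack([d1,-d2],1);t=np.linalg.lstsq(A,c2-c1,rcond=None)[0]
    a=c1+t[0]*d1;b=c2+t[1]*d2;return (a+b)/2,np.linalg.norm(a-b)
def proj(im,P):
    p=im["view"][:3,:3]@np.asarray(P,float)+im["view"][:3,3]
    return np.array([im["cx"]+im["fx"]*p[0]/-p[2],im["cy"]-im["fy"]*p[1]/-p[2]])
def blobs(im,lo,hi,mn=15):
    h=cv2.cvtColor(im["color"],cv2.COLOR_RGB2HSV);m=cv2.inRange(h,lo,hi)
    n,l,s,c=cv2.connectedComponentsWithStats(m)
    return [(c[i].round(1),s[i].tolist()) for i in range(1,n) if s[i][4]>=mn],m
def crop(im,x0,y0,w,h,f,name):
    cv2.imwrite(name,cv2.resize(im["color"][y0:y0+h,x0:x0+w,::-1],None,fx=f,fy=f,interpolation=cv2.INTER_CUBIC))
E
python3 - <<'E'
from h import *
a=ld("scene0");b=ld("side0")
crop(a,165,145,120,120,5,"pics/c1.png");crop(b,155,140,140,140,5,"pics/c2.png")
for n,im in(("scene",a),("side",b)):
    print(n,"red",blobs(im,(0,150,100),(6,255,255),8)[0]); print("cork",blobs(im,(6,90,120),(18,255,255),100)[0]); print("yel",blobs(im,(20,150,100),(32,255,255),10)[0])
E
```

```text
scene red [(array([217.2,  91.3]), [215, 89, 5, 6, 23]), (array([212.3, 165. ]), [210, 161, 5, 10, 40])]
cork [(array([114.5, 130.1]), [107, 125, 16, 11, 138]), (array([281.7, 289.5]), [262, 273, 40, 34, 1067]), (array([298.9, 342.2]), [283, 327, 33, 32, 833]), (array([254.6, 350.9]), [248, 336, 14, 31, 241])]
yel [(array([307.6, 185.8]), [298, 177, 20, 18, 268]), (array([209.9, 197.4]), [208, 189, 4, 18, 40])]
side red [(array([313.4,  86.5]), [310, 83, 8, 8, 59]), (array([219.7, 157.9]), [214, 151, 12, 15, 137])]
cork [(array([225.7, 313.2]), [204, 295, 44, 38, 1297]), (array([153.4, 352.5]), [138, 340, 31, 27, 279]), (array([199.3, 368.8]), [182, 353, 36, 31, 919])]
yel [(array([222.7, 195.3]), [218, 177, 7, 34, 60]), (array([203.8, 194.8]), [194, 182, 23, 27, 117]), (array([202.2, 224.1]), [196, 217, 16, 15, 47]), (array([343. , 225.4]), [330, 216, 27, 19, 363])]
```

View pics/c1.png

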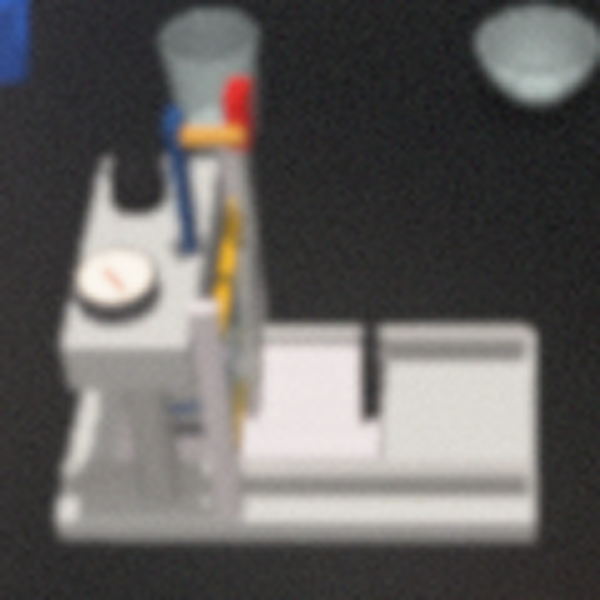

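View pics/c2.png

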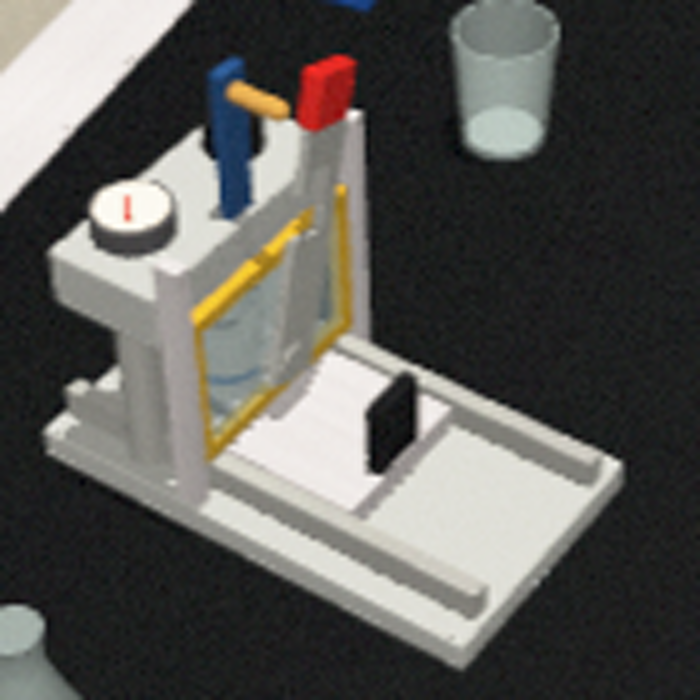

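Run:
```python
from h import *
np.set_printoptions(precision=4,suppress=True)
a=ld("scene0");b=ld("side0")
S=lambda x,y:(165+x/5-.5,145+y/5-.5)
D=lambda x,y:(155+x/5-.5,140+y/5-.5)
print("scene foot bottom near L/R",plane(a,*S(60,537),0),plane(a,*S(535,541),0))
print("side foot near-front, left, right-front",plane(b,*D(462,668),0),plane(b,*D(47,452),0),plane(b,*D(622,487),0))
print("pin tip",tri(a,S(247,135),b,D(284,110)))
print("grip",tri(a,(212.3,164.),b,(219.7,157.9)))
print("tab top near corner",tri(a,S(371,345),b,D(370,412)), "top far",tri(a,S(371,322),b,D(408,375)))
print("tab bottom near",tri(a,S(371,418),b,D(378,470)))
print("rail top near",tri(a,S(205,305),b,D(170,265)),"far",tri(a,S(232,150),b,D(355,115)))
for n,im,c in(("sc",a,(281.7,289.5)),("sd",b,(225.7,313.2))): print("mat",plane(im,*c,.008))
for n,im,c in(("sc",a,(298.9,342.2)),("sd",b,(199.3,368.8))): print("cork2",plane(im,*c,.004))
```

```text
scene foot bottom near L/R [0.8026 0.0933 0.    ] [0.5069 0.146  0.    ]
side foot near-front, left, right-front [0.5076 0.1436 0.    ] [0.8022 0.0944 0.    ] [ 0.478 -0.02   0.   ]
pin tip (array([0.657 , 0.039 , 0.2641]), np.float64(0.000766408764207413))
grip (array([ 0.6585, -0.013 ,  0.2455]), np.float64(0.00889831765851259))
tab top near corner (array([0.5951, 0.0699, 0.1046]), np.float64(0.013494958388060101)) top far (array([0.5922, 0.0293, 0.0917]), np.float64(0.003397026199111069))
tab bottom near (array([0.5987, 0.0587, 0.0371]), np.float64(0.00011222538846546602))
rail top near (array([0.6913, 0.1096, 0.2009]), np.float64(0.0004307980680501778)) far (array([ 0.6679, -0.0601,  0.1808]), np.float64(0.011404319005302914))
mat [0.5031 0.2906 0.008 ]
mat [0.5002 0.2903 0.008 ]
cork2 [0.4899 0.453  0.004 ]
cork2 [0.4897 0.4504 0.004 ]
```

```bash
cat >> h.py <<'E'
from scipy.spatial.transform import Rotation as Ro
PS=np.radians(-9.8); O=np.array([.6777,.0292,0.])
RP=Ro.from_euler('z',PS).as_matrix()
try:
    _p=pickle.load(open("press.pkl","rb"));PS,O=_p;RP=Ro.from_euler('z',PS).as_matrix()
except Exception: pass
def W(p): return O+RP@np.asarray(p,float)      # press(m)->world
def P(w): return RP.T@(np.asarray(w)-O)
def Rt(lean=0.): # tool down, jaws along press x; lean: top to press -y
    return RP@Ro.from_euler('x',lean).as_matrix()@np.array([[0,0,1],[0,1,0],[-1,0,0.]])
def go(pos,R,s=None):
    if s is None:
        from bench import robot; s=robot.observe()
    T=s["tool_rot"]
    print("t",round(s["clock"],2),"shift mm",(T.T@(np.asarray(pos)-s["position"])*1000).round(1),"turn deg",np.degrees(Ro.from_matrix(T.T@R).as_rotvec()).round(1))
E
python3 - <<'E'
from h import *
from bench import robot
np.set_printoptions(precision=4,suppress=True)
a=ld("scene0");b=ld("side0");w=ld("wrist0")
s=robot.observe();V=w["view"]
print("cam in tool",s["tool_rot"].T@(-V[:3,:3].T@V[:3,3]-s["position"]),"look",s["tool_rot"].T@-V[2,:3])
print(Rt(.3))
print("flask",plane(b,252*.64,462*.64,0),"dish",plane(b,513*.64,288*.64,0.01),"beaker",plane(b,399*.64,260*.64,0))
# pin mask
for im,x0,y0,x1,y1 in((a,190,155,225,185),(b,190,145,225,170)):
    h=cv2.cvtColor(im["color"],cv2.COLOR_RGB2HSV)
    m=cv2.inRange(h,(9,90,110),(22,255,255))[y0:y1,x0:x1]
    ys,xs=np.nonzero(m);print(list(zip(xs+x0,ys+y0)))
    print("pred tip bot/top, root",proj(im,W([-.022,0,.253])),proj(im,W([-.022,0,.265])),proj(im,W([.014,0,.259])))
E
```

```text
cam in tool [-0.1347  0.0733 -0.0007] look [ 0.9563 -0.2924 -0.0005]
[[ 0.0503  0.1626  0.9854]
 [ 0.2912  0.9414 -0.1702]
 [-0.9553  0.2955  0.    ]]
flask [0.6815 0.3056 0.    ] dish [ 0.4148 -0.2983  0.01  ] beaker [ 0.6753 -0.2988  0.    ]
[(np.int64(202), np.int64(170)), (np.int64(203), np.int64(170)), (np.int64(204), np.int64(170)), (np.int64(207), np.int64(170)), (np.int64(208), np.int64(170)), (np.int64(209), np.int64(170)), (np.int64(210), np.int64(170)), (np.int64(211), np.int64(170)), (np.int64(212), np.int64(170)), (np.int64(201), np.int64(171)), (np.int64(202), np.int64(171)), (np.int64(203), np.int64(171)), (np.int64(204), np.int64(171)), (np.int64(205), np.int64(171)), (np.int64(206), np.int64(171)), (np.int64(207), np.int64(171)), (np.int64(208), np.int64(171)), (np.int64(209), np.int64(171)), (np.int64(210), np.int64(171)), (np.int64(211), np.int64(171)), (np.int64(212), np.int64(171)), (np.int64(213), np.int64(171)), (np.int64(201), np.int64(172)), (np.int64(202), np.int64(172)), (np.int64(203), np.int64(172)), (np.int64(204), np.int64(172)), (np.int64(205), np.int6
[... 2163 characters left out ...]
64(161)), (np.int64(205), np.int64(161)), (np.int64(206), np.int64(161)), (np.int64(207), np.int64(161)), (np.int64(208), np.int64(161)), (np.int64(209), np.int64(161)), (np.int64(210), np.int64(161)), (np.int64(211), np.int64(161)), (np.int64(212), np.int64(161)), (np.int64(206), np.int64(162)), (np.int64(207), np.int64(162)), (np.int64(208), np.int64(162)), (np.int64(209), np.int64(162)), (np.int64(210), np.int64(162)), (np.int64(211), np.int64(162)), (np.int64(212), np.int64(162)), (np.int64(209), np.int64(163)), (np.int64(210), np.int64(163)), (np.int64(211), np.int64(163)), (np.int64(212), np.int64(163))]
pred tip bot/top, root [212.8663 163.802 ] [212.6527 160.1906] [201.9695 157.3723]
```

arm_command([
  [[-160, 0, 0], [0, 0, 0], 0],
  [[-160, 0, 0], [0, 0, 0], 0],
  [[-160, 0, 0], [0, 0, 0], 0],
  [[-160, 0, 0], [0, 0, 0], 0],
  [[-160, 0, 0], [0, 0, 0], 0],
])

```text
clock: 0.65
position: [0.2108, -0.5361, 0.4024]
tool_rot: [[0.001, 0.931, 0.366], [-0.006, 0.366, -0.931], [-1.0, -0.001, 0.006]]
wrist_force: [0.5, -0.0, -0.9]
width: 0.0856
```

Run:
```python
from h import *
go(W([-.10,-.06,.40]),Rt(0))
```

```text
t 0.65 shift mm [-2.000e-01  5.249e+02 -3.557e+02] turn deg [-58.7   0.3   0.2]
```

arm_command([
  [[0, 525, -356], [-59, 0, 0], 0],
  [[0, 525, -356], [-59, 0, 0], 0],
  [[0, 525, -356], [-59, 0, 0], 0],
  [[0, 525, -356], [-59, 0, 0], 0],
  [[0, 525, -356], [-59, 0, 0], 0],
])

```text
clock: 1.15
position: [0.3517, -0.3262, 0.3959]
tool_rot: [[-0.003, 0.426, 0.905], [0.005, 0.905, -0.426], [-1.0, 0.003, -0.005]]
wrist_force: [0.9, -0.3, 0.2]
width: 0.0851
```

Run:
```python
from h import *
go(W([-.10,-.06,.40]),Rt(0))
```

```text
t 1.15 shift mm [ -3.4 376.   62.9] turn deg [-15.4  -0.3  -0.2]
```

arm_command([
  [[-3, 376, 63], [-15, 0, 0], 0],
  [[-3, 376, 63], [-15, 0, 0], 0],
  [[-3, 376, 63], [-15, 0, 0], 0],
  [[-3, 376, 63], [-15, 0, 0], 0],
  [[-3, 376, 63], [-15, 0, 0], 0],
])

```text
clock: 1.65
position: [0.4951, -0.1218, 0.3979]
tool_rot: [[-0.005, 0.183, 0.983], [0.002, 0.983, -0.183], [-1.0, 0.001, -0.005]]
wrist_force: [1.7, -0.6, -0.6]
width: 0.0856
```

Run:
```python
from h import *
go(W([-.10,-.06,.40]),Rt(0))
```

```text
t 1.65 shift mm [ -2.2 120.6  52.6] turn deg [-0.8 -0.3 -0.1]
```

arm_command([
  [[0, 100, 40], [0, 0, 0], 0],
  [[0, 100, 40], [0, 0, 0], 0],
  [[0, 100, 40], [0, 0, 0], 0],
  [[0, 100, 40], [0, 0, 0], 0],
  [[0, 100, 40], [0, 0, 0], 0],
])

```text
clock: 2.15
position: [0.552, -0.0338, 0.3992]
tool_rot: [[-0.004, 0.184, 0.983], [0.0, 0.983, -0.184], [-1.0, -0.001, -0.004]]
wrist_force: [-0.6, 0.7, 0.6]
width: 0.085
```

Run:
```python
from h import *
from bench import robot
go(W([-.10,-.06,.40]),Rt(0))
w=robot.get_image("wrist");pickle.dump(w,open("wrist1.pkl","wb"))
cv2.imwrite("pics/wrist1.png",cv2.resize(w["color"][:,:,::-1],(800,600)))
```

```text
t 2.15 shift mm [-0.8 23.6 12.8] turn deg [-0.8 -0.2  0. ]
```

View pics/wrist1.png

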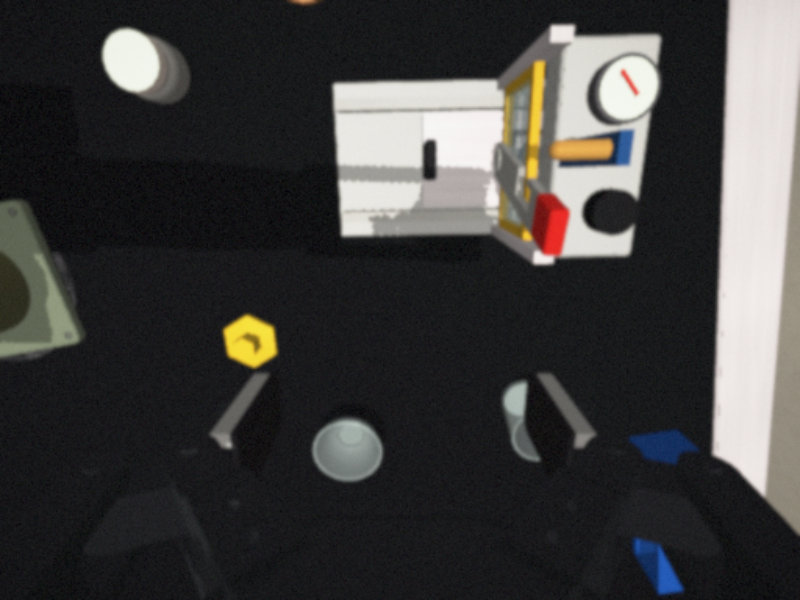

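Run:
```python
from h import *
np.set_printoptions(precision=4,suppress=True)
w=ld("wrist1")
im=w["color"].copy();x0,y0=200,0;c=cv2.resize(im[y0:180,x0:430,::-1],None,fx=3.4,fy=3.4,interpolation=cv2.INTER_CUBIC)
def dot(p,col):
    q=proj(w,W(p));cv2.circle(c,(int((q[0]-x0+.5)*3.4),int((q[1]-y0+.5)*3.4)),2,col,-1)
for x in(-.022,.014):
    for y in(-.006,.006): dot([x,y,.259],(0,255,0))
for x in(-.091,-.079):
    for y in(-.02,.02): dot([x,y,.09],(0,255,0))
for y in(-.085,.085):
    for x in (-.188,.112): dot([x,y,0.0],(255,0,255))
for L in(.28,.35):
    for r in(-.018,.018):
        for y in(-.017,.017):
            p=np.array([-.018,y*np.cos(L)-(.17+r)*np.sin(L),.075+(.17+r)*np.cos(L)+y*np.sin(L)])
            dot(p,(255,255,0) if L<.3 else (0,255,255))
cv2.imwrite("pics/c3.png",c)
```

```text
(no output)
```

View pics/c3.png

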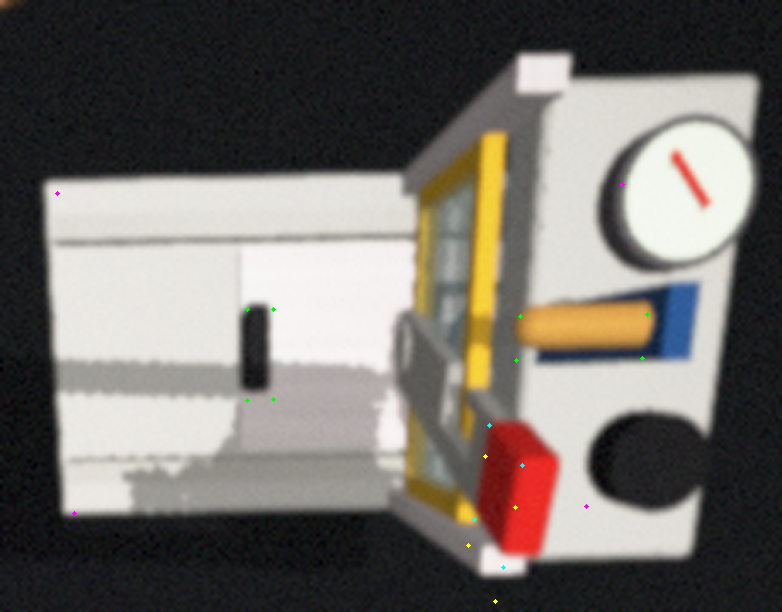

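Run:
```python
from h import *
from bench import robot
np.set_printoptions(precision=4,suppress=True)
w=robot.get_image("wrist");pickle.dump(w,open("wrist2.pkl","wb"))
s=robot.observe();print(s["position"],s["qd"],s["clock"])
b,m=blobs(w,(9,90,110),(19,255,255),40);print("pin",b)
a=ld("scene0");sd=ld("side0")
u=[c for c,st in b if 300<c[0]<420][0]
print("pin ctr(at z .259) press",P(plane(w,*u,.259)),"pred",proj(w,W([-.004,0,.259])))
print("with side pin centroid",P(plane(sd,206.5,160,.259)),"scene",P(plane(a,207.5,172.1,.259)))
# black tab
h=cv2.cvtColor(w["color"],cv2.COLOR_RGB2HSV);sub=cv2.inRange(h,(0,0,0),(180,255,60))[80:125,262:290]
n,l,st,c=cv2.connectedComponentsWithStats(sub);print([(c[i]+[262,80],st[i]) for i in range(1,n) if st[i][4]>20])
print("tab pred top ctr",proj(w,W([-.085,0,.09])))
```

```text
[ 0.5521 -0.0346  0.4005] [-0.007  -0.008  -0.0096  0.0041 -0.0007  0.0026] 2.25
pin [(array([371.4,  94.7]), [350, 88, 42, 14, 517])]
pin ctr(at z .259) press [-0.0029  0.0032  0.259 ] pred [369.9559  98.2126]
with side pin centroid [-0.003   0.0024  0.259 ] scene [-0.0029  0.0031  0.259 ]
[(array([274.1729, 102.6992]), array([  9,  11,   7,  23, 133], dtype=int32))]
tab pred top ctr [275.7469 103.6513]
```

Run:
```python
from h import *
O=O+RP@np.array([.0005,.003,0]);pickle.dump((PS,O),open("press.pkl","wb"))
L=.285
R=Rt(L);g=W([-.011,-.17*np.sin(L),.075+.17*np.cos(L)])
t=g+R[:,0]*.011
print(O,t);go(t-R[:,0]*.07,R);go(t,R)
```

```text
[0.67870333 0.03207112 0.        ] [ 0.65925146 -0.0129794   0.2275862 ]
t 2.25 shift mm [105.5  21.4 101.7] turn deg [-0.9  0.  16.4]
t 2.25 shift mm [172.7  41.1 101.5] turn deg [-0.9  0.  16.4]
```

arm_command([
  [[60, 12, 60], [-1, 0, 8], 0],
  [[105, 21, 102], [-1, 0, 16.4], 0],
  [[105, 21, 102], [-1, 0, 16.4], 0],
  [[105, 21, 102], [-1, 0, 16.4], 0],
  [[105, 21, 102], [-1, 0, 16.4], 0],
])

```text
clock: 2.75
position: [0.6561, -0.0327, 0.294]
tool_rot: [[0.045, 0.162, 0.986], [0.279, 0.945, -0.168], [-0.959, 0.283, -0.002]]
wrist_force: [1.2, 0.3, 0.6]
width: 0.0856
```

```bash
cat > grip.py <<'E'
from h import *
from bench import robot
L=.285
R=Rt(L);g=W([-.011,-.17*np.sin(L),.075+.17*np.cos(L)])
t=g+R[:,0]*.011
go(t,R)
E
python3 grip.py
python3 - <<'E'
from h import *
from bench import robot
np.set_printoptions(precision=4,suppress=True)
w=robot.get_image("wrist");cv2.imwrite("pics/wrist3.png",cv2.resize(w["color"][:,:,::-1],(800,600)))
w=robot.get_image("side");crop(w,170,60,130,130,5,"pics/side3.png")
E
```

```text
t 2.75 shift mm [70.2  3.2  0.5] turn deg [ 0.1 -0.2 -0.1]
```

View pics/wrist3.png

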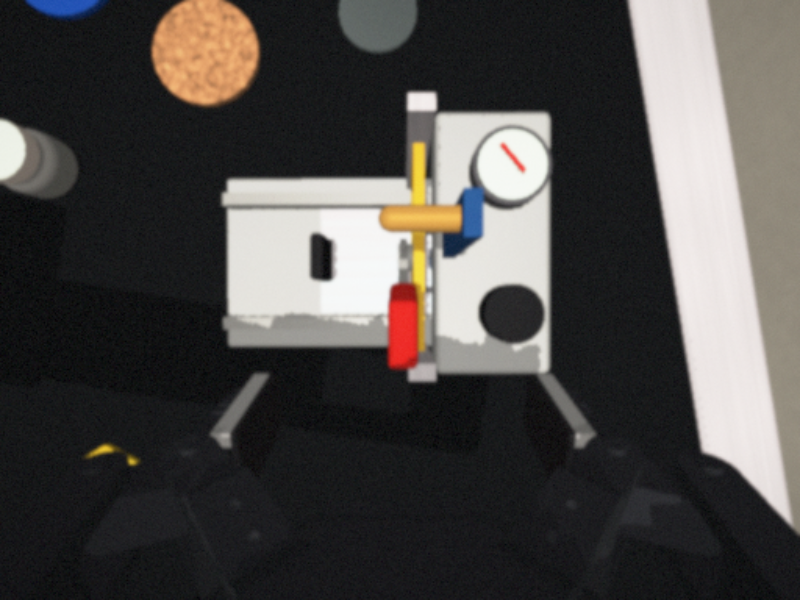

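View pics/side3.png

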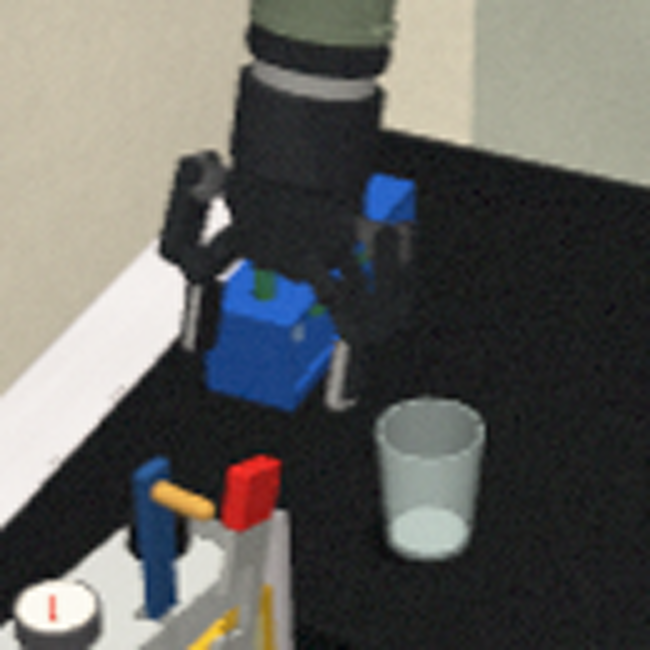

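```bash
python3 - <<'E'
from h import *
from bench import robot
np.set_printoptions(precision=2,suppress=True)
w=robot.get_image("wrist");print([x for x in blobs(w,(0,150,60),(8,255,255),40)[0]])
for L in(.26,.285,.31,.34):
    print(L,[proj(w,W([x,y*np.cos(L)-(.17+r)*np.sin(L),.075+(.17+r)*np.cos(L)+y*np.sin(L)])) for x,y,r in((-.011,.017,.018),(-.011,-.017,.018),(-.011,.017,-.018))])
E
python3 grip.py
```

```text
[(array([255.6, 210.1]), [246, 183, 20, 54, 893])]
0.26 [array([258.36, 187.16]), array([258.14, 231.64]), array([257.95, 176.38])]
0.285 [array([258.33, 193.71]), array([258.1 , 237.19]), array([257.94, 180.92])]
0.31 [array([258.3 , 200.16]), array([258.07, 242.55]), array([257.92, 185.41])]
0.34 [array([258.27, 207.75]), array([258.02, 248.73]), array([257.9 , 190.74])]
t 2.9 shift mm [75.7  0.5 -1.4] turn deg [ 0.3  0.4 -0. ]
```

arm_command([
  [[40, 1, -1], [0, 0, 0], 0],
  [[70, 1, -1], [0, 0, 0], 0],
  [[70, 1, -1], [0, 0, 0], 0],
  [[70, 1, -1], [0, 0, 0], 0],
])

```text
clock: 3.3
position: [0.66, -0.0105, 0.2322]
tool_rot: [[0.052, 0.157, 0.986], [0.277, 0.946, -0.166], [-0.959, 0.282, 0.006]]
wrist_force: [-0.5, 0.6, -0.7]
width: 0.0856
```

```bash
python3 grip.py
```

```text
t 3.3 shift mm [ 4.5 -0.9  0.2] turn deg [ 0.4  0.2 -0. ]
```

arm_command([
  [[2, 0, 0], [0, 0, 0], 255],
  [[2, 0, 0], [0, 0, 0], 255],
  [[2, 0, 0], [0, 0, 0], 255],
  [[2, 0, 0], [0, 0, 0], 255],
  [[2, 0, 0], [0, 0, 0], 255],
], squeeze=60)

```text
clock: 3.8
position: [0.66, -0.0103, 0.2279]
tool_rot: [[0.05, 0.159, 0.986], [0.278, 0.946, -0.166], [-0.959, 0.282, 0.003]]
wrist_force: [-1.7, -2.4, 8.9]
width: 0.0133
```

arm_command([
  [[0, 0, 0], [0, 0, 0], 255],
  [[0, 0, 0], [0, 0, 0], 255],
  [[0, 0, 0], [0, 0, 0], 255],
  [[0, 0, 0], [0, 0, 0], 255],
])

```text
clock: 4.2
position: [0.66, -0.0103, 0.2279]
tool_rot: [[0.05, 0.159, 0.986], [0.278, 0.946, -0.166], [-0.959, 0.282, 0.003]]
wrist_force: [-0.7, -0.3, 4.5]
width: 0.0134
```

```bash
python3 grip.py; python3 -c "
from h import *
d=Rt(0.285).T@np.array([0,0,.085]);print(d*1000)"
```

```text
t 4.2 shift mm [0.4 0.2 0.3] turn deg [ 0.3  0.1 -0.1]
[-81.57124048  23.89838336   0.        ]
```

arm_command([
  [[-10, 3, 0], [0, 0, 0], 255],
  [[-26, 7.5, 0], [0, 0, 0], 255],
  [[-46, 13.5, 0], [0, 0, 0], 255],
  [[-66, 19.5, 0], [0, 0, 0], 255],
  [[-82, 24, 0], [0, 0, 0], 255],
])

```text
clock: 4.7
position: [0.6598, -0.01, 0.3118]
tool_rot: [[0.048, 0.159, 0.986], [0.278, 0.946, -0.166], [-0.959, 0.282, 0.002]]
wrist_force: [5.5, 1.1, -7.3]
width: 0.0137
```

arm_command([
  [[0, 0, 0], [0, 0, 0], 255],
  [[0, 0, 0], [0, 0, 0], 255],
  [[0, 0, 0], [0, 0, 0], 255],
])

```text
clock: 5.0
position: [0.6598, -0.0101, 0.3112]
tool_rot: [[0.049, 0.159, 0.986], [0.278, 0.946, -0.167], [-0.959, 0.283, 0.002]]
wrist_force: [4.7, 0.4, -5.2]
width: 0.0131
```

```bash
cat > look.py <<'E'
from h import *
from bench import robot
import sys
n=sys.argv[1]
w=robot.get_image("side");crop(w,165,90,130,130,5,"pics/side%s.png"%n);pickle.dump(w,open("s%s.pkl"%n,"wb"))
w=robot.get_image("scene");crop(w,165,95,120,120,5,"pics/scene%s.png"%n)
s=robot.observe();print(P(s["position"]),s["wrist_force"],s["width"])
E
python3 look.py 4
```

```text
[-0.01145484 -0.04484126  0.31115587] [ 4.84705915  0.03152019 -5.36787523] 0.013300090546228436
```

View pics/side4.png

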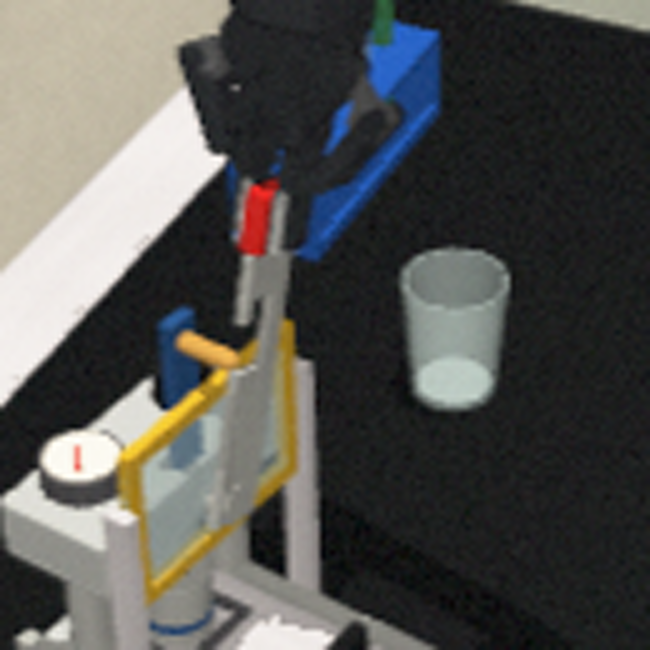

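View pics/scene4.png

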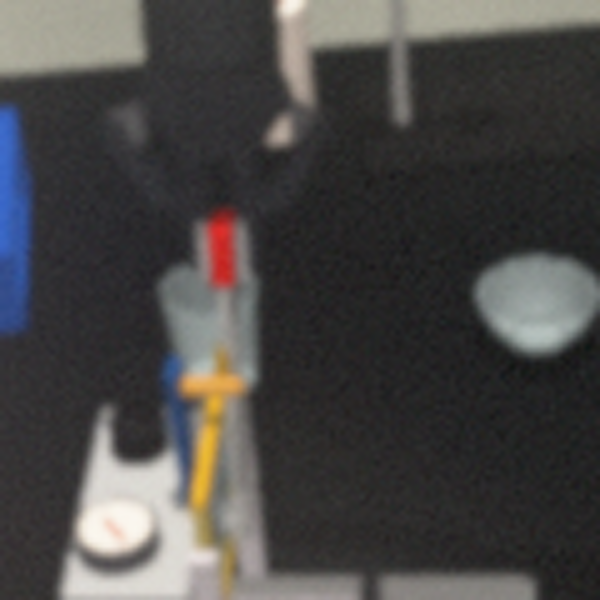

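Run:
```python
from h import *
for L in(.285,.23,.17,.11,.05,0.0):
    print(L);go(W([-.011,-.1592*np.sin(L),.161+.1592*np.cos(L)]),Rt(L))
```

```text
0.285
t 5.1 shift mm [-2.5  0.8  0.5] turn deg [ 0.2  0.1 -0.1]
0.23
t 5.1 shift mm [-2.2  9.6  0.5] turn deg [ 0.2  0.1 -3.2]
0.17
t 5.1 shift mm [-1.4 19.1  0.5] turn deg [ 0.2  0.1 -6.7]
0.11
t 5.1 shift mm [-0.  28.5  0.6] turn deg [  0.2   0.1 -10.1]
0.05
t 5.1 shift mm [ 1.9 37.9  0.6] turn deg [  0.2   0.1 -13.6]
0.0
t 5.1 shift mm [ 4.  45.6  0.6] turn deg [  0.2   0.1 -16.4]
```

arm_command([
  [[-2.5, 1, 0.5], [0, 0, 0], 255],
  [[-2, 10, 0.5], [0, 0, -3.2], 255],
  [[-1.5, 19, 0.5], [0, 0, -6.7], 255],
  [[0, 28.5, 0.5], [0, 0, -10], 255],
])

```text
clock: 5.5
position: [0.6643, 0.0166, 0.3193]
tool_rot: [[0.019, 0.166, 0.986], [0.108, 0.98, -0.167], [-0.994, 0.109, 0.001]]
wrist_force: [3.3, -1.3, -7.0]
width: 0.0135
```

```bash
python3 - <<'E'
from h import *
for L in(.05,0.0):
    go(W([-.011,-.1592*np.sin(L),.161+.1592*np.cos(L)]),Rt(L))
E
python3 look.py 5
```

```text
t 5.5 shift mm [0.4 9.7 0.6] turn deg [ 0.2  0.  -3.4]
t 5.5 shift mm [ 1.  17.7  0.6] turn deg [ 0.2  0.  -6.3]
[-0.01159024 -0.01578986  0.31980049] [ 3.83234474 -1.93225109 -5.75012786] 0.013039673615706548
```

View pics/side5.png

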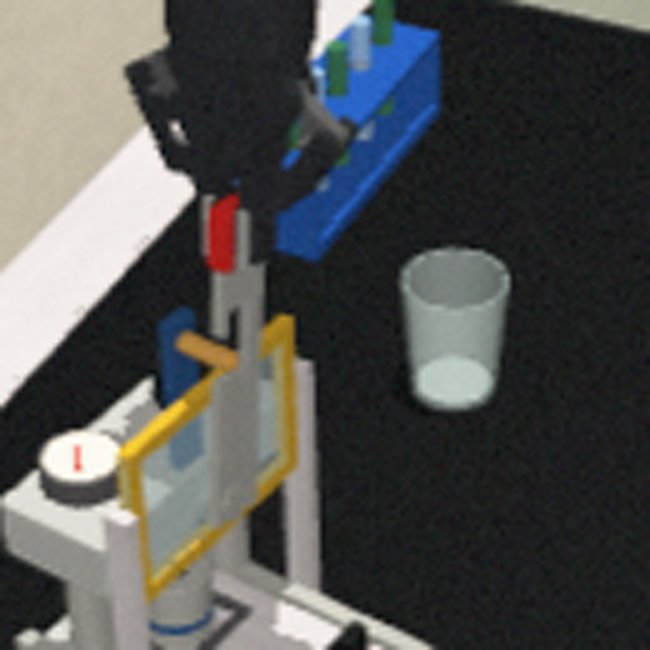

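arm_command([
  [[0, 6, 0], [0, 0, -2.1], 255],
  [[0.5, 12, 0.5], [0, 0, -4.2], 255],
  [[1, 16.5, 0.5], [0, 0, -6], 255],
  [[1, 16.5, 0.5], [0, 0, -6], 255],
])

```text
clock: 6.0
position: [0.6672, 0.0337, 0.3202]
tool_rot: [[0.001, 0.165, 0.986], [0.007, 0.986, -0.165], [-1.0, 0.007, -0.0]]
wrist_force: [2.7, -0.0, -6.0]
width: 0.0132
```

```bash
python3 - <<'E'
from h import *
for L in(0.0,):
    go(W([-.011,-.1592*np.sin(L),.161+.1592*np.cos(L)]),Rt(L))
E
python3 look.py 6
```

```text
t 6.0 shift mm [0.  0.4 0.6] turn deg [ 0.3 -0.  -0.4]
[-0.0115596  -0.00093834  0.32030763] [ 3.12085552  2.23300726 -6.31231077] 0.013036084566764984
```

View pics/side6.png

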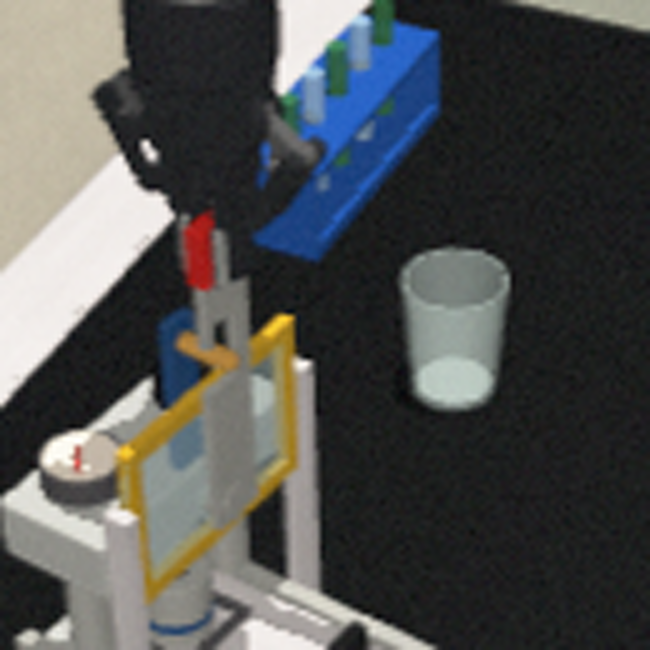

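arm_command([
  [[5, 0.5, 0.5], [0, 0, 0], 255],
  [[10, 0.5, 0.5], [0, 0, 0], 255],
  [[15, 0.5, 0.5], [0, 0, 0], 255],
  [[18, 0.5, 0.5], [0, 0, 0], 255],
  [[18, 0.5, 0.5], [0, 0, 0], 255],
])

```text
clock: 6.6
position: [0.6674, 0.0334, 0.3023]
tool_rot: [[0.0, 0.166, 0.986], [0.007, 0.986, -0.166], [-1.0, 0.007, -0.001]]
wrist_force: [-3.2, 1.0, -7.1]
width: 0.013
```

```bash
python3 look.py 7
```

```text
[-0.01131759 -0.00049223  0.30302893] [-4.20389451  1.50328424 -6.78799175] 0.013216250260309434
```

View pics/side7.png

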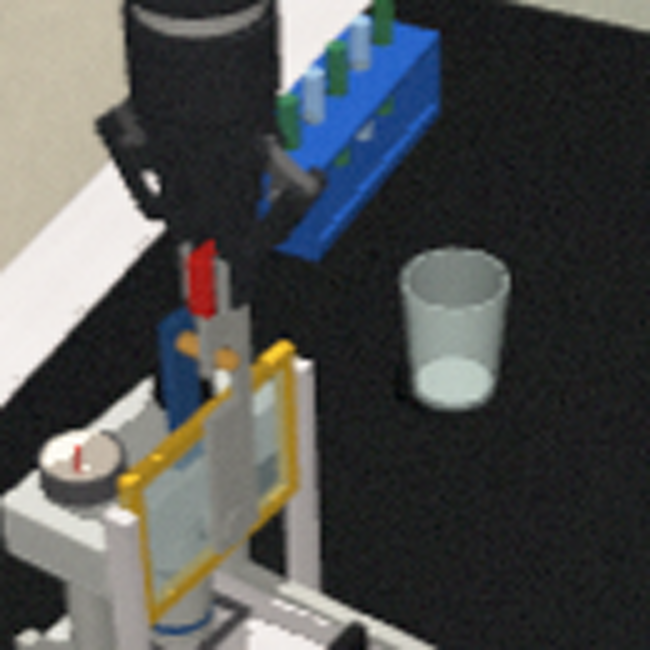

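Pin is in the pocket behind the lip. Lower the last few millimetres, watching the force.

arm_command([
  [[1.5, 0, 0], [0, 0, 0], 255],
  [[3, 0, 0], [0, 0, 0], 255],
  [[4, 0, 0], [0, 0, 0], 255],
  [[4, 0, 0], [0, 0, 0], 255],
])

```text
clock: 7.1
position: [0.6675, 0.0336, 0.2996]
tool_rot: [[0.001, 0.166, 0.986], [0.006, 0.986, -0.166], [-1.0, 0.007, -0.0]]
wrist_force: [-5.0, 0.9, -5.5]
width: 0.0129
```

arm_command([
  [[1, 0, -0.5], [0, 0, 0], 255],
  [[2, 0, -0.5], [0, 0, 0], 255],
  [[2, 0, -0.5], [0, 0, 0], 255],
  [[2, 0, -0.5], [0, 0, 0], 255],
])

```text
clock: 7.5
position: [0.6675, 0.0335, 0.2994]
tool_rot: [[0.003, 0.166, 0.986], [0.006, 0.986, -0.166], [-1.0, 0.007, 0.002]]
wrist_force: [-5.9, 1.2, -1.5]
width: 0.0133
```

arm_command([
  [[1, 0, -0.5], [0, 0, 0], 255],
  [[1.5, 0, -0.5], [0, 0, 0], 255],
  [[1.5, 0, -0.5], [0, 0, 0], 255],
])

```text
clock: 7.8
position: [0.6675, 0.0336, 0.2993]
tool_rot: [[0.006, 0.166, 0.986], [0.006, 0.986, -0.166], [-1.0, 0.007, 0.004]]
wrist_force: [-6.1, 1.7, 1.4]
width: 0.0134
```

```bash
python3 look.py 8
```

```text
[-0.01126095 -0.00044952  0.29923392] [-5.32369944  1.39660491  0.98923865] 0.013258139226850913
```

View pics/side8.png

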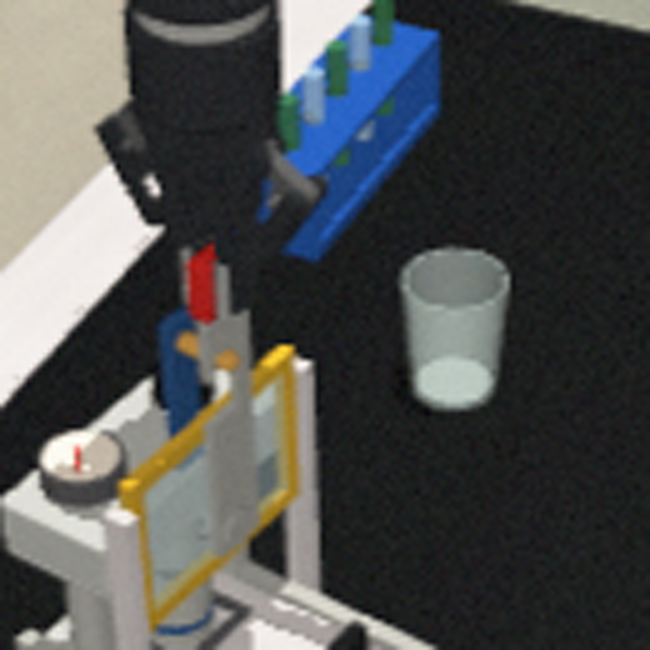

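arm_command([
  [[0, 0, 0], [0, 0, 0], 120],
  [[0, 0, 0], [0, 0, 0], 120],
  [[0, 0, 0], [0, 0, 0], 120],
  [[0, 0, 0], [0, 0, 0], 120],
  [[0, 0, 0], [0, 0, 0], 120],
])

```text
clock: 8.4
position: [0.6678, 0.0334, 0.2965]
tool_rot: [[0.005, 0.166, 0.986], [0.006, 0.986, -0.166], [-1.0, 0.007, 0.003]]
wrist_force: [-0.8, -0.6, 0.8]
width: 0.0449
```

```bash
python3 look.py 9
```

```text
[-0.01116317 -0.00042356  0.29627209] [ 0.77626066 -0.49435639 -0.72101476] 0.04572414280751425
```

View pics/side9.png

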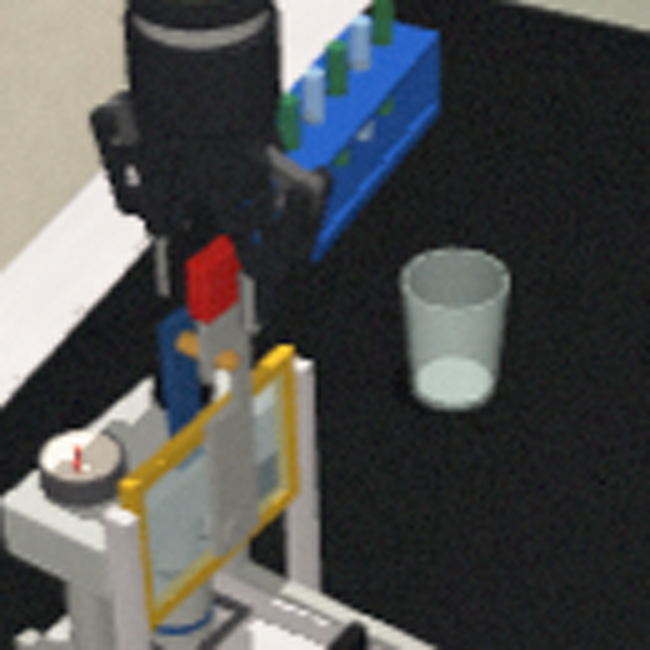

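arm_command([
  [[-30, 0, 0], [0, 0, 0], 120],
  [[-75, 0, 0], [0, 0, 0], 120],
  [[-85, 0, -30], [0, 0, 0], 120],
  [[-85, 0, -75], [0, 0, 0], 120],
  [[-85, 0, -76], [0, 0, 0], 120],
])

```text
clock: 9.0
position: [0.5872, 0.047, 0.3801]
tool_rot: [[-0.002, 0.165, 0.986], [0.007, 0.986, -0.165], [-1.0, 0.007, -0.003]]
wrist_force: [-0.2, 0.7, -0.4]
width: 0.0453
```

```bash
python3 look.py 10
python3 - <<'E'
from h import *
from bench import robot
w=robot.get_image("wrist");pickle.dump(w,open("w10.pkl","wb"));cv2.imwrite("pics/w10.png",cv2.resize(w["color"][:,:,::-1],(800,600)))
go(W([-.086,-.001,.13]),Rt(0))
print([proj(w,W([-.085,y,.09]))*1.5625 for y in(.02,-.02)],[proj(w,W([-.011,0,.265]))*1.5625])
E
```

```text
[-0.08843637 -0.00112325  0.38123249] [ 0.75232744 -0.60197542  0.41170843] 0.04513413732041033
t 9.15 shift mm [251.5  -1.5   0.4] turn deg [ 0.2  0.2 -0.4]
[array([406.27661413, 229.41566996]), array([406.0399018 , 268.02263177])] [array([527.40085681, 296.28307029])]
```

View pics/w10.png

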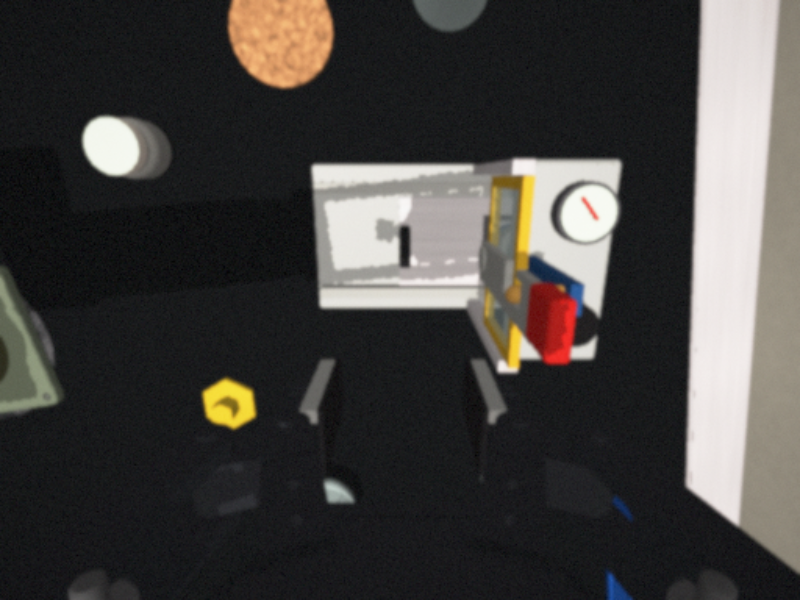

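View pics/side10.png

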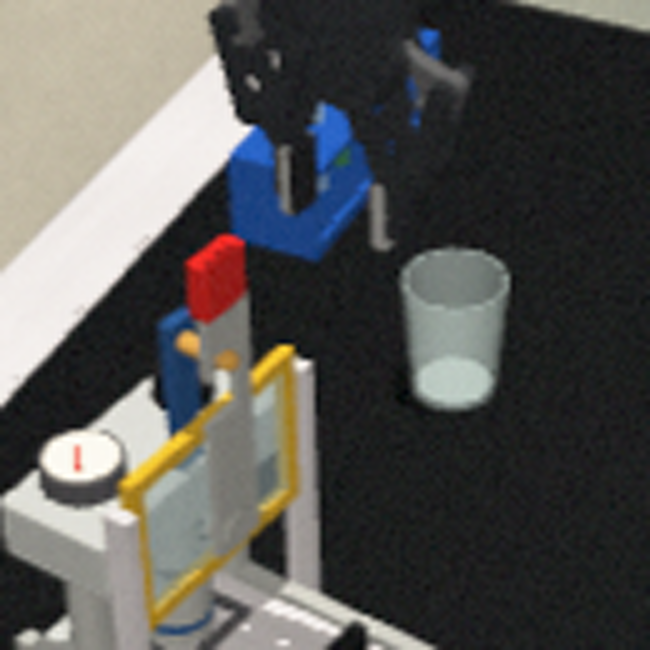

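arm_command([
  [[50, -1, 0], [0, 0, 0], 120],
  [[100, -1, 0], [0, 0, 0], 120],
  [[150, -1, 0], [0, 0, 0], 120],
  [[200, -1, 0], [0, 0, 0], 120],
  [[235, -1, 0], [0, 0, 0], 120],
])

```text
clock: 9.65
position: [0.5934, 0.0463, 0.1454]
tool_rot: [[0.003, 0.166, 0.986], [0.006, 0.986, -0.166], [-1.0, 0.007, 0.002]]
wrist_force: [1.2, 0.3, 0.3]
width: 0.0452
```

Run:
```python
from h import *
go(W([-.085,-.001,.068]),Rt(0))
```

```text
t 9.65 shift mm [77.4 -1.   1.3] turn deg [ 0.2  0.1 -0.4]
```

arm_command([
  [[40, -1, 1], [0, 0, -0.4], 120],
  [[76, -1, 1], [0, 0, -0.4], 120],
  [[76, -1, 1], [0, 0, -0.4], 120],
  [[76, -1, 1], [0, 0, -0.4], 120],
])

```text
clock: 10.05
position: [0.5948, 0.0454, 0.0697]
tool_rot: [[0.001, 0.166, 0.986], [-0.0, 0.986, -0.166], [-1.0, -0.0, 0.002]]
wrist_force: [-0.2, -0.3, 0.4]
width: 0.045
```

arm_command([
  [[0, 0, 0], [0, 0, 0], 255],
  [[0, 0, 0], [0, 0, 0], 255],
  [[0, 0, 0], [0, 0, 0], 255],
  [[0, 0, 0], [0, 0, 0], 255],
  [[0, 0, 0], [0, 0, 0], 255],
], squeeze=50)

```text
clock: 10.55
position: [0.5944, 0.0458, 0.0729]
tool_rot: [[0.004, 0.166, 0.986], [-0.0, 0.986, -0.166], [-1.0, 0.0, 0.004]]
wrist_force: [-4.9, 0.8, 5.9]
width: 0.011
```

```bash
python3 look.py 11;python3 - <<'E'
from h import *
go(W([-.085,-.001,.068]),Rt(0))
E
```

```text
[-0.08539547 -0.00085673  0.0729345 ] [-3.8512032   0.27610336  6.17669898] 0.01115055445798593
t 10.65 shift mm [ 4.9 -0.1  0.4] turn deg [ 0.2  0.2 -0. ]
```

arm_command([
  [[-0.5, 0, -8], [0, 0, 0], 255],
  [[-0.5, 0, -22], [0, 0, 0], 255],
  [[-0.5, 0, -40], [0, 0, 0], 255],
  [[-0.5, 0, -58], [0, 0, 0], 255],
  [[-0.5, 0, -76], [0, 0, 0], 255],
])

```text
clock: 11.15
position: [0.5211, 0.0581, 0.0729]
tool_rot: [[0.009, 0.166, 0.986], [-0.001, 0.986, -0.166], [-1.0, 0.001, 0.009]]
wrist_force: [3.0, -0.4, 3.4]
width: 0.0109
```

arm_command([
  [[0, 0, -18], [0, 0, 0], 255],
  [[0, 0, -36], [0, 0, 0], 255],
  [[0, 0, -52], [0, 0, 0], 255],
  [[0, 0, -62], [0, 0, 0], 255],
  [[0, 0, -66], [0, 0, 0], 255],
])

```text
clock: 11.65
position: [0.4556, 0.0691, 0.0729]
tool_rot: [[0.008, 0.166, 0.986], [-0.001, 0.986, -0.166], [-1.0, 0.0, 0.008]]
wrist_force: [2.4, -0.8, 3.9]
width: 0.0111
```

```bash
python3 look.py 12
```

```text
[-0.22665791 -0.0014746   0.0728995 ] [-1.83908679 -0.90326553  9.60690984] 0.011133768688529411
```

arm_command([
  [[0, 0, -2], [0, 0, 0], 255],
  [[0, 0, -4], [0, 0, 0], 255],
  [[0, 0, -5], [0, 0, 0], 255],
  [[0, 0, -5], [0, 0, 0], 255],
])

```text
clock: 12.15
position: [0.4514, 0.0698, 0.0729]
tool_rot: [[0.008, 0.166, 0.986], [-0.001, 0.986, -0.166], [-1.0, 0.001, 0.008]]
wrist_force: [1.2, -0.8, 6.6]
width: 0.0111
```

```bash
python3 look.py 13
```

```text
[-0.23040491 -0.00146506  0.07286811] [ 0.65042409 -0.50202331  5.50588189] 0.011125195240651087
```

View pics/side13.png

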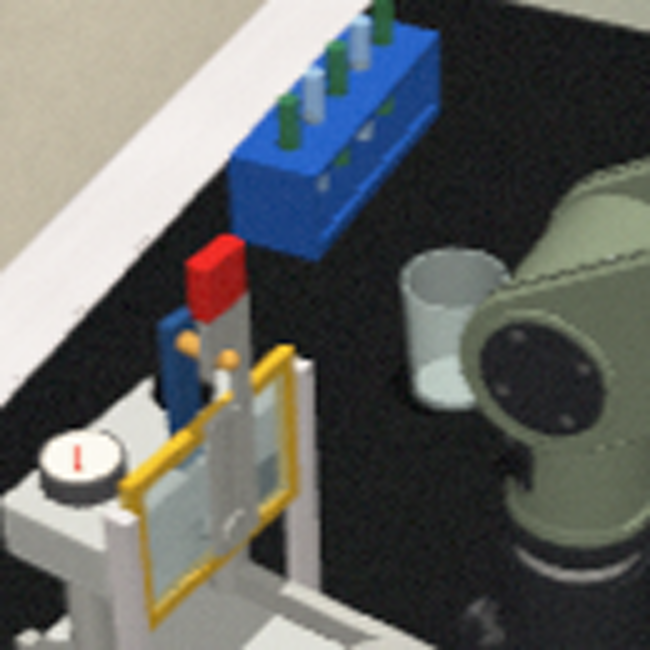

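Travelled 145 mm and the guard is still hooked. Nudge a little to feel the stop, then release.

arm_command([
  [[0, 0, -1], [0, 0, 0], 255],
  [[0, 0, -2], [0, 0, 0], 255],
  [[0, 0, -2], [0, 0, 0], 255],
])

```text
clock: 12.55
position: [0.4514, 0.0698, 0.0729]
tool_rot: [[0.013, 0.166, 0.986], [-0.001, 0.986, -0.166], [-1.0, 0.001, 0.013]]
wrist_force: [7.0, -0.7, 3.2]
width: 0.0112
```

arm_command([
  [[0, 0, 2], [0, 0, 0], 120],
  [[0, 0, 2], [0, 0, 0], 120],
  [[0, 0, 2], [0, 0, 0], 120],
  [[0, 0, 2], [0, 0, 0], 120],
  [[-10, 0, 2], [0, 0, 0], 120],
])

```text
clock: 13.05
position: [0.447, 0.0701, 0.079]
tool_rot: [[-0.002, 0.166, 0.986], [-0.0, 0.986, -0.166], [-1.0, -0.001, -0.002]]
wrist_force: [-0.1, -0.0, -0.3]
width: 0.0451
```

arm_command([
  [[-40, 0, 0], [0, 0, 0], 60],
  [[-85, 0, 0], [0, 0, 0], 60],
  [[-110, 0, 0], [0, 0, 0], 30],
  [[-110, 0, 0], [0, 0, 0], 0],
  [[-110, 0, 0], [0, 0, 0], 0],
])

```text
clock: 13.55
position: [0.449, 0.0701, 0.1911]
tool_rot: [[0.004, 0.166, 0.986], [-0.0, 0.986, -0.166], [-1.0, 0.0, 0.004]]
wrist_force: [-0.8, -0.3, -2.0]
width: 0.0854
```

```bash
python3 look.py 14
python3 - <<'E'
from h import *
from bench import robot
w=robot.get_image("side");pickle.dump(w,open("sd14.pkl","wb"));cv2.imwrite("pics/sd14.png",cv2.resize(w["color"][:,:,::-1],(800,600)))
w=robot.get_image("wrist");pickle.dump(w,open("w14.pkl","wb"));cv2.imwrite("pics/w14.png",cv2.resize(w["color"][:,:,::-1],(800,600)))
go(W([-.110,-.001,.16]),Rt(0))
print([proj(w,W(p))*1.5625 for p in([-.11,0,.085],[-.132,0,.085],[-.088,0,.085],[-.11,.022,.085],[-.11,-.022,.085])])
E
```

```text
[-0.23429042 -0.00184302  0.18903763] [-0.32345787 -0.91527473 -0.39942914] 0.0855362880680348
t 13.75 shift mm [ 28.5   0.4 124.4] turn deg [ 0.2 -0.1  0. ]
[array([613.25688134, 300.05875751]), array([576.44726988, 299.94792301]), array([650.06436552, 300.16958559]), array([618.97327273, 263.92488831]), array([607.82878399, 334.37029184])]
```

View pics/w14.png

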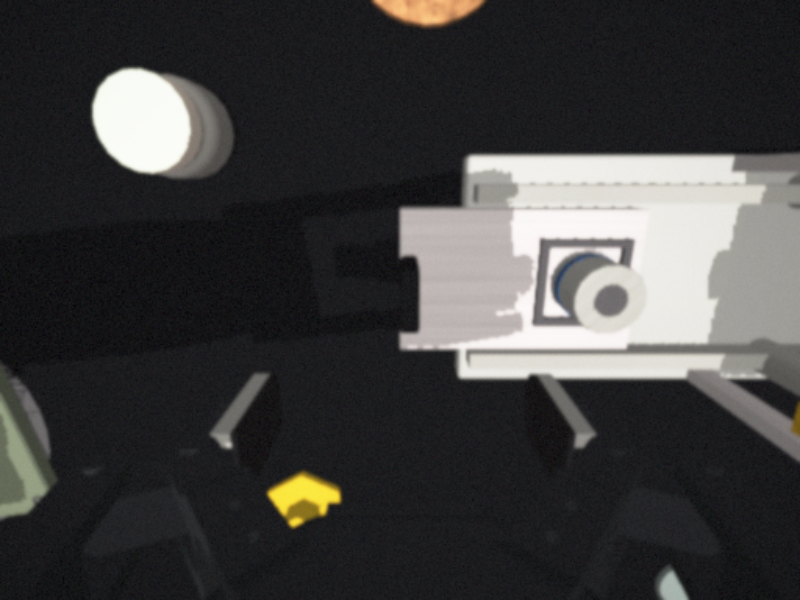

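View pics/sd14.png

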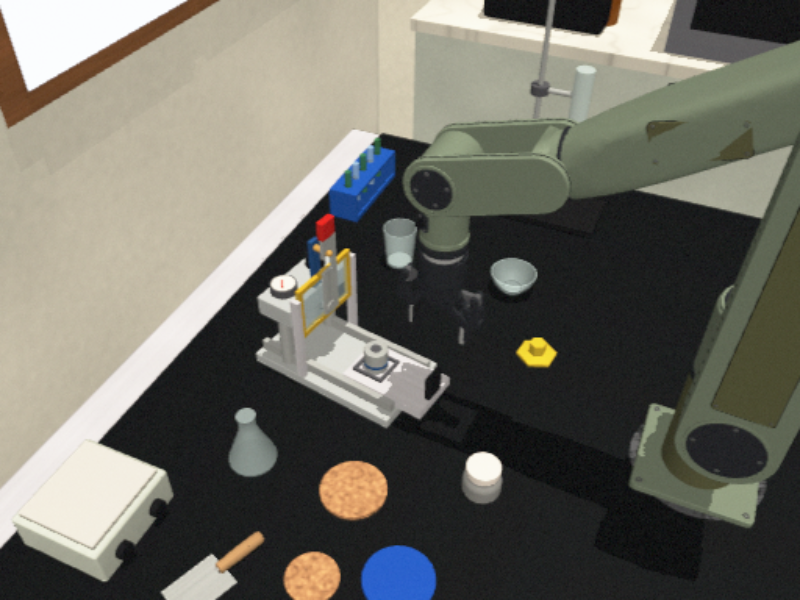

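arm_command([
  [[0, 0, 40], [0, 0, 0], 0],
  [[0, 0, 85], [0, 0, 0], 0],
  [[10, 0, 123], [0, 0, 0], 0],
  [[26, 0, 123], [0, 0, 0], 0],
  [[26, 0, 123], [0, 0, 0], 0],
])

```text
clock: 14.25
position: [0.5679, 0.0494, 0.1601]
tool_rot: [[-0.006, 0.167, 0.986], [0.0, 0.986, -0.167], [-1.0, -0.001, -0.006]]
wrist_force: [-0.8, 0.3, -0.6]
width: 0.0854
```

Run:
```python
from h import *
from bench import robot
w=robot.get_image("wrist");pickle.dump(w,open("w15.pkl","wb"));cv2.imwrite("pics/w15.png",cv2.resize(w["color"][:,:,::-1],(800,600)))
go(W([-.110,-.001,.062]),Rt(0))
print([proj(w,W(p))*1.5625 for p in([-.11,0,.085],[-.132,0,.085],[-.088,0,.085],[-.11,.022,.085],[-.11,-.022,.085])])
```

```text
t 14.3 shift mm [99.4  0.5  2.5] turn deg [ 0.2 -0.3  0. ]
[array([410.0877952 , 315.32060459]), array([368.7517745 , 315.14652819]), array([451.46486995, 315.49485387]), array([410.42476285, 275.05982253]), array([409.76988449, 353.30447108])]
```

View pics/w15.png

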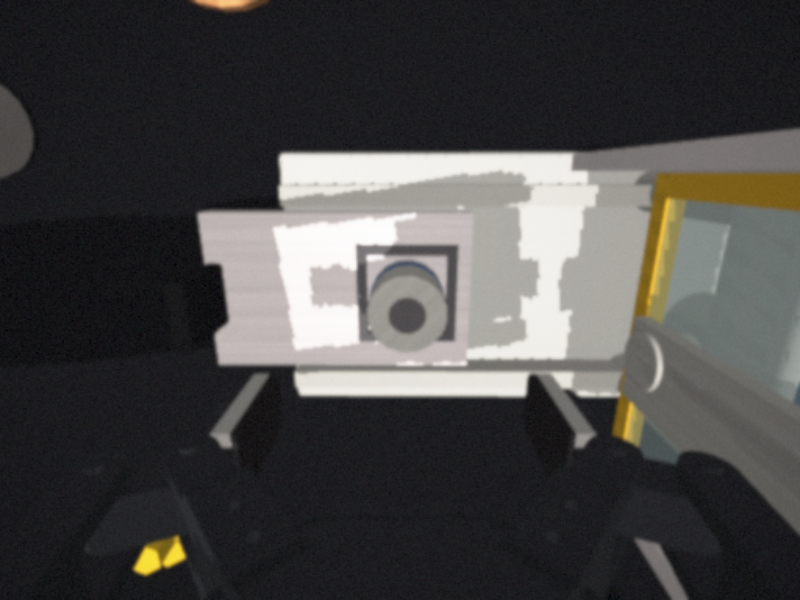

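arm_command([
  [[35, 1, 1], [0, 0, 0], 0],
  [[70, 1, 1], [0, 0, 0], 0],
  [[97, 1, 1], [0, 0, 0], 0],
  [[97, 1, 1], [0, 0, 0], 0],
  [[97, 1, 1], [0, 0, 0], 0],
])

```text
clock: 14.8
position: [0.571, 0.0506, 0.068]
tool_rot: [[0.002, 0.166, 0.986], [-0.0, 0.986, -0.166], [-1.0, -0.0, 0.002]]
wrist_force: [0.9, 1.7, 0.9]
width: 0.0851
```

arm_command([
  [[0, 0, 0], [0, 0, 0], 255],
  [[0, 0, 0], [0, 0, 0], 255],
  [[0, 0, 0], [0, 0, 0], 255],
  [[0, 0, 0], [0, 0, 0], 255],
  [[0, 0, 0], [0, 0, 0], 255],
], squeeze=60)

```text
clock: 15.3
position: [0.5726, 0.0504, 0.0697]
tool_rot: [[0.005, 0.166, 0.986], [-0.001, 0.986, -0.166], [-1.0, 0.0, 0.005]]
wrist_force: [-1.8, 0.8, 5.8]
width: 0.0424
```

```bash
python3 look.py 16
```

```text
[-1.07627430e-01  4.26521924e-05  6.96602214e-02] [-0.92237061  0.42043264  6.29108066] 0.04234320733507033
```

arm_command([
  [[0, 0, 0], [0, 0, 0], 80],
  [[0, 0, 0], [0, 0, 0], 80],
  [[0, 0, -2], [0, 0, 0], 80],
  [[7, 0, -2], [0, 0, 0], 80],
  [[7, 0, -2], [0, 0, 0], 80],
])

```text
clock: 15.9
position: [0.5684, 0.0508, 0.0592]
tool_rot: [[-0.0, 0.166, 0.986], [-0.0, 0.986, -0.166], [-1.0, -0.0, -0.0]]
wrist_force: [-0.5, 0.3, 0.7]
width: 0.0587
```

arm_command([
  [[0, 0, 0], [0, 0, 0], 255],
  [[0, 0, 0], [0, 0, 0], 255],
  [[0, 0, 0], [0, 0, 0], 255],
  [[0, 0, 0], [0, 0, 0], 255],
  [[0, 0, 0], [0, 0, 0], 255],
])

```text
clock: 16.4
position: [0.5702, 0.0506, 0.0608]
tool_rot: [[0.004, 0.166, 0.986], [-0.001, 0.986, -0.166], [-1.0, 0.0, 0.004]]
wrist_force: [2.4, 0.4, -0.1]
width: 0.0427
```

```bash
python3 look.py 17
python3 - <<'E'
from h import *
from bench import robot
w=robot.get_image("side");crop(w,190,110,140,140,5,"pics/sd17.png")
E
```

```text
[-0.11008068 -0.00023212  0.06080813] [ 3.88411344  0.40332092 -0.39374346] 0.042382933126831765
```

View pics/sd17.png

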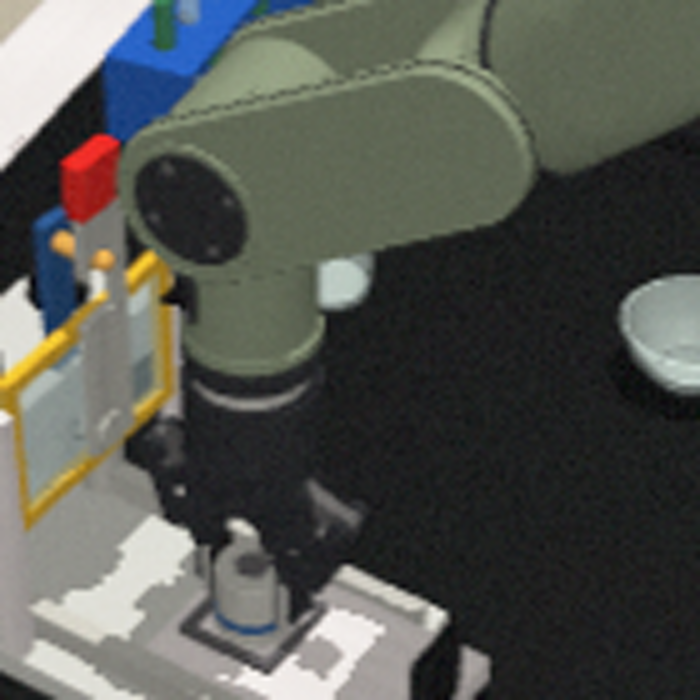

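arm_command([
  [[-8, 0, 0], [0, 0, 0], 255],
  [[-25, 0, 0], [0, 0, 0], 255],
  [[-48, 0, 0], [0, 0, 0], 255],
  [[-72, 0, 0], [0, 0, 0], 255],
  [[-90, 0, 0], [0, 0, 0], 255],
])

```text
clock: 17.05
position: [0.5672, 0.0511, 0.1502]
tool_rot: [[-0.002, 0.166, 0.986], [0.0, 0.986, -0.166], [-1.0, -0.0, -0.002]]
wrist_force: [0.3, 0.4, -5.7]
width: 0.0423
```

```bash
python3 look.py 18
python3 - <<'E'
from h import *
from bench import robot
np.set_printoptions(precision=4,suppress=True)
a=ld("scene0")
crop(a,245,255,130,115,5,"pics/mats.png")
for n in("scene","side"):
    w=robot.get_image(n)
    for c,st in blobs(w,(6,90,120),(18,255,255),500)[0]:
        print(n,c,st,plane(w,*c,.008),"width m",np.linalg.norm(plane(w,st[0],c[1],.008)-plane(w,st[0]+st[2],c[1],.008)))
M=np.array([.5017,.2904,0])
go(M+[0,0,.15],Rt(0)); go(M+[0,0,.03],Rt(0))
w=robot.get_image("side");crop(w,190,110,140,140,5,"pics/sd18.png")
E
```

```text
[-1.10616940e-01  7.61469652e-05  1.52378755e-01] [ 1.20625761 -0.47352759 -5.56158599] 0.042599745385530394
scene [281.7 289.5] [262, 273, 40, 34, 1066] [0.5031 0.2906 0.008 ] width m 0.11473397401713431
scene [298.9 342.2] [283, 327, 33, 32, 833] [0.4905 0.455  0.008 ] width m 0.08489420556345355
side [225.7 313.2] [204, 295, 44, 38, 1298] [0.5002 0.2903 0.008 ] width m 0.11125954539150551
side [199.3 368.8] [182, 353, 36, 31, 918] [0.4884 0.4523 0.008 ] width m 0.08285600781720336
t 17.25 shift mm [  -0.8  225.1 -104.8] turn deg [ 0.2 -0.1  0. ]
t 17.25 shift mm [ 119.2  225.2 -104.7] turn deg [ 0.2 -0.1  0. ]
```

View pics/mats.png

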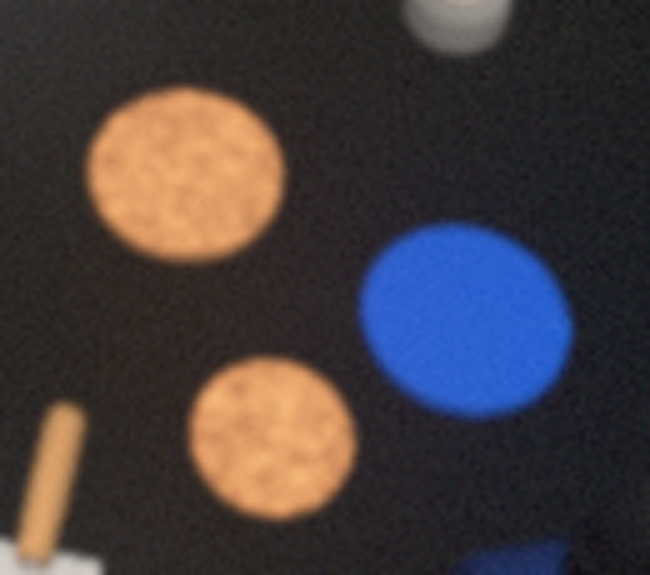

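View pics/sd18.png

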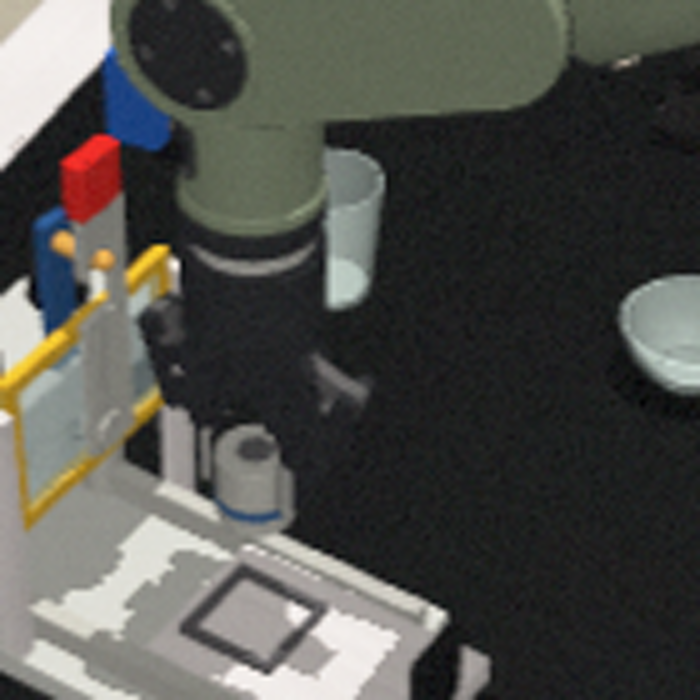

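arm_command([
  [[0, 20, -9], [0, 0, 0], 255],
  [[0, 60, -28], [0, 0, 0], 255],
  [[0, 103, -48], [0, 0, 0], 255],
  [[0, 146, -68], [0, 0, 0], 255],
  [[0, 185, -86], [0, 0, 0], 255],
])

```text
clock: 17.8
position: [0.5124, 0.2488, 0.1477]
tool_rot: [[-0.003, 0.166, 0.986], [-0.002, 0.986, -0.166], [-1.0, -0.002, -0.003]]
wrist_force: [0.3, -0.9, -6.1]
width: 0.0423
```

arm_command([
  [[0, 25, -12], [0, 0, 0], 255],
  [[0, 38, -18], [0, 0, 0], 255],
  [[0, 40, -19], [0, 0, 0], 255],
  [[0, 40, -19], [0, 0, 0], 255],
])

```text
clock: 18.2
position: [0.5027, 0.2892, 0.1491]
tool_rot: [[0.001, 0.166, 0.986], [-0.002, 0.986, -0.166], [-1.0, -0.002, 0.001]]
wrist_force: [0.0, -0.1, -6.0]
width: 0.0422
```

Run:
```python
from h import *
from bench import robot
M=np.array([.5017,.2904,0])
go(M+[0,0,.04],Rt(0)); go(M+[0,0,.029],Rt(0))
w=robot.get_image("side");crop(w,170,210,140,130,5,"pics/sd19.png")
w=robot.get_image("wrist");cv2.imwrite("pics/w19.png",cv2.resize(w["color"][:,:,::-1],(800,600)))
print(robot.observe()["wrist_force"],robot.observe()["width"])
```

```text
t 18.2 shift mm [109.1   1.2  -1.3] turn deg [0.2 0.1 0.1]
t 18.2 shift mm [120.1   1.3  -1.3] turn deg [0.2 0.1 0.1]
[-0.24188612  0.03990518 -6.4772473 ] 0.04259590330737017
```

View pics/sd19.png

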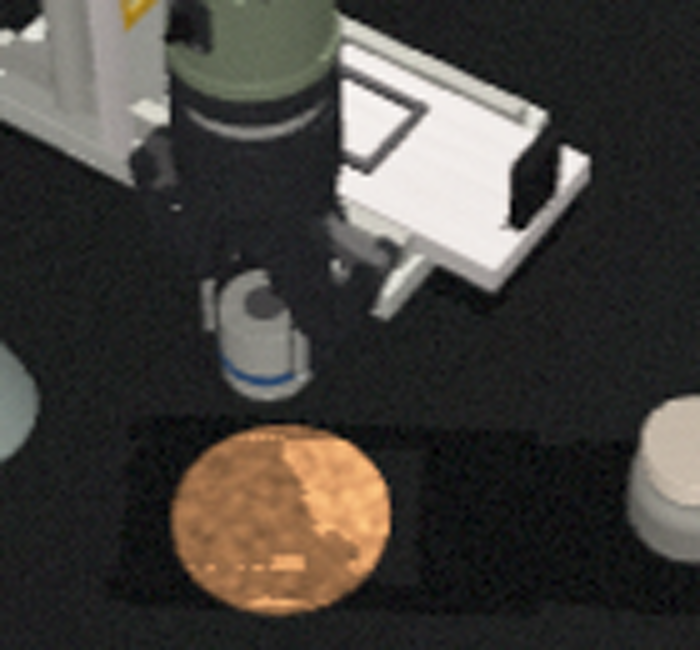

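View pics/w19.png

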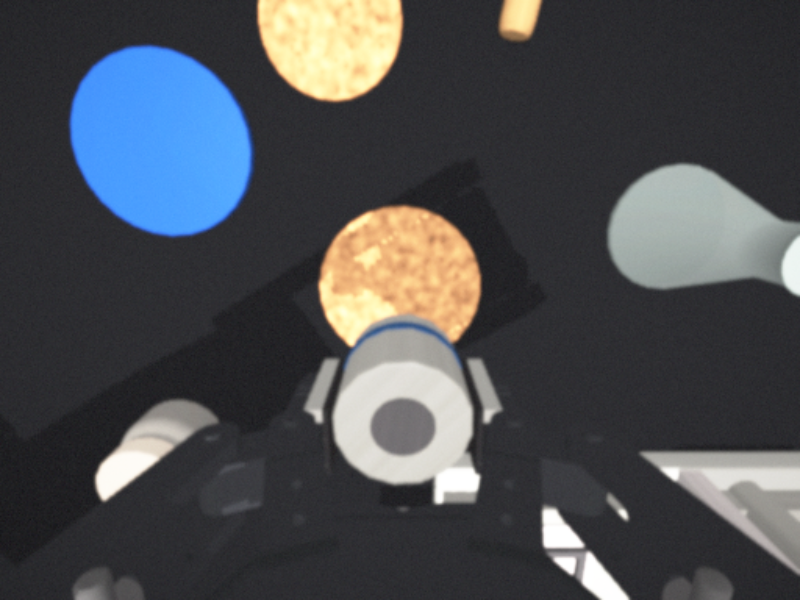

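arm_command([
  [[20, 1, -1], [0, 0, 0], 255],
  [[48, 1, -1], [0, 0, 0], 255],
  [[76, 1, -1], [0, 0, 0], 255],
  [[98, 1, -1], [0, 0, 0], 255],
  [[108, 1, -1], [0, 0, 0], 255],
])

```text
clock: 18.8
position: [0.5013, 0.2889, 0.0396]
tool_rot: [[-0.002, 0.168, 0.986], [-0.003, 0.986, -0.168], [-1.0, -0.003, -0.002]]
wrist_force: [0.4, -0.1, -6.6]
width: 0.0426
```

arm_command([
  [[3, 0, 0], [0, 0, 0], 255],
  [[6, 0, 0], [0, 0, 0], 255],
  [[8, 0, 0], [0, 0, 0], 255],
  [[8, 0, 0], [0, 0, 0], 255],
])

```text
clock: 19.2
position: [0.5035, 0.2914, 0.0353]
tool_rot: [[0.004, 0.166, 0.986], [0.0, 0.986, -0.166], [-1.0, 0.001, 0.004]]
wrist_force: [-0.1, 0.5, -5.9]
width: 0.0427
```

arm_command([
  [[1.5, 0, 0], [0, 0, 0], 255],
  [[3, 0, 0], [0, 0, 0], 255],
  [[4, 0, 0], [0, 0, 0], 255],
  [[4, 0, 0], [0, 0, 0], 255],
])

```text
clock: 19.6
position: [0.5024, 0.2912, 0.0301]
tool_rot: [[0.002, 0.166, 0.986], [-0.001, 0.986, -0.166], [-1.0, -0.0, 0.002]]
wrist_force: [-0.6, 0.0, -6.0]
width: 0.0426
```

arm_command([
  [[1, 0, 0], [0, 0, 0], 255],
  [[1.5, 0, 0], [0, 0, 0], 255],
  [[1.5, 0, 0], [0, 0, 0], 255],
])

```text
clock: 19.9
position: [0.5027, 0.2912, 0.0289]
tool_rot: [[0.002, 0.166, 0.986], [-0.0, 0.986, -0.166], [-1.0, 0.0, 0.002]]
wrist_force: [0.0, -0.5, -5.1]
width: 0.0427
```

arm_command([
  [[1, 0, 0], [0, 0, 0], 255],
  [[1.5, 0, 0], [0, 0, 0], 255],
  [[1.5, 0, 0], [0, 0, 0], 255],
])

```text
clock: 20.2
position: [0.5027, 0.2913, 0.0288]
tool_rot: [[0.002, 0.166, 0.986], [-0.001, 0.986, -0.166], [-1.0, -0.0, 0.002]]
wrist_force: [-4.0, -2.3, 5.0]
width: 0.0425
```

arm_command([
  [[-0.7, 0, 0], [0, 0, 0], 255],
  [[-0.7, 0, 0], [0, 0, 0], 90],
  [[-0.7, 0, 0], [0, 0, 0], 60],
  [[-0.7, 0, 0], [0, 0, 0], 30],
  [[-0.7, 0, 0], [0, 0, 0], 0],
])

```text
clock: 20.7
position: [0.5033, 0.2914, 0.0283]
tool_rot: [[0.004, 0.166, 0.986], [0.0, 0.986, -0.166], [-1.0, 0.001, 0.004]]
wrist_force: [0.8, 0.2, 0.3]
width: 0.0851
```

```bash
python3 look.py 20
python3 - <<'E'
from h import *
from bench import robot
w=robot.get_image("wrist");cv2.imwrite("pics/w20.png",cv2.resize(w["color"][:,:,::-1],(800,600)))
E
```

```text
[-0.21728899  0.22550202  0.02808174] [-0.21922222 -0.31508365 -0.63932684] 0.08544769982348291
```

View pics/w20.png

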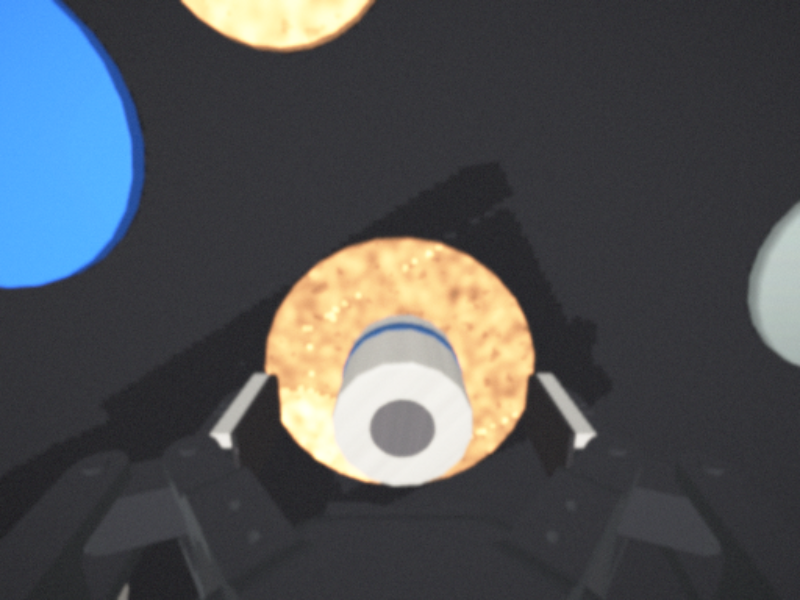

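The die stands released near the mat's centre. Retract straight up.

arm_command([
  [[-15, 0, 0], [0, 0, 0], 0],
  [[-50, 0, 0], [0, 0, 0], 0],
  [[-95, 0, 0], [0, 0, 0], 0],
  [[-140, 0, 0], [0, 0, 0], 0],
  [[-180, 0, 0], [0, 0, 0], 0],
])

```text
clock: 21.35
position: [0.5026, 0.2915, 0.2117]
tool_rot: [[0.005, 0.166, 0.986], [0.001, 0.986, -0.166], [-1.0, 0.002, 0.005]]
wrist_force: [0.6, 0.8, 0.0]
width: 0.0852
```

arm_command([
  [[-20, 0, -60], [0, 0, 0], 0],
  [[-20, 0, -100], [0, 0, 0], 0],
  [[-20, 0, -100], [0, 0, 0], 0],
  [[-20, 0, -100], [0, 0, 0], 0],
  [[-20, 0, -100], [0, 0, 0], 0],
])

```text
clock: 21.85
position: [0.4044, 0.308, 0.2285]
tool_rot: [[0.004, 0.166, 0.986], [0.0, 0.986, -0.166], [-1.0, 0.001, 0.004]]
wrist_force: [-0.4, -0.8, 0.1]
width: 0.0856
```

Run:
```python
from h import *
from bench import robot
np.set_printoptions(precision=4,suppress=True)
w=robot.get_image("side");cv2.imwrite("pics/sd21.png",cv2.resize(w["color"][:,:,::-1],(800,600)))
crop(w,165,135,130,150,4,"pics/c21.png")
m=blobs(w,(6,90,120),(18,255,255),300)[0];print(m)
b=blobs(w,(100,120,40),(125,255,255),5)[0];print(b)
a=robot.get_image("scene");crop(a,165,145,150,150,4,"pics/c22.png")
M=[.5017,.2904]
print("pred die base/top at mat centre side",proj(w,M+[.008]),proj(w,M+[.053]))
s=robot.observe();print(s["clock"],s["position"],s["qd"])
```

```text
[(array([226.2, 315.4]), [204, 295, 44, 38, 914]), (array([199.3, 368.8]), [182, 353, 36, 31, 919])]
[(array([231.7, 119.8]), [210, 94, 44, 49, 1071]), (array([229.5, 103.5]), [228, 101, 3, 7, 10]), (array([224.5, 108.4]), [223, 106, 3, 7, 11]), (array([199.9, 163.4]), [196, 151, 9, 25, 138]), (array([225.5, 316.6]), [222, 316, 8, 2, 8]), (array([254.6, 367.6]), [231, 349, 49, 35, 1460])]
pred die base/top at mat centre side [225.1349 313.0263] [224.5828 302.2606]
21.95 [0.4047 0.3078 0.2279] [-0.0033  0.0111  0.0018  0.0014  0.0016  0.0019]
```

View pics/sd21.png

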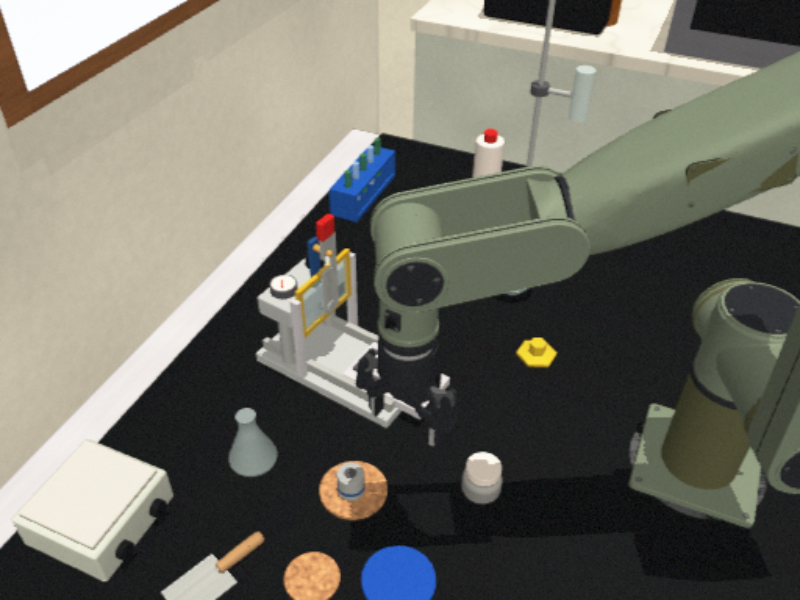

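View pics/c22.png

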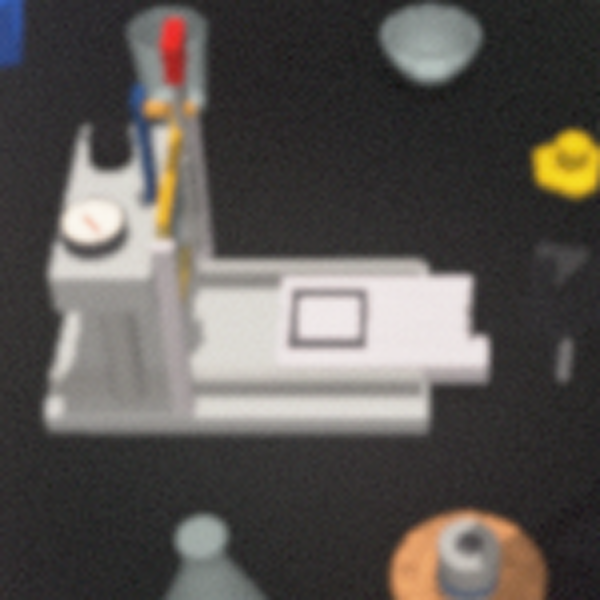

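View pics/c21.png

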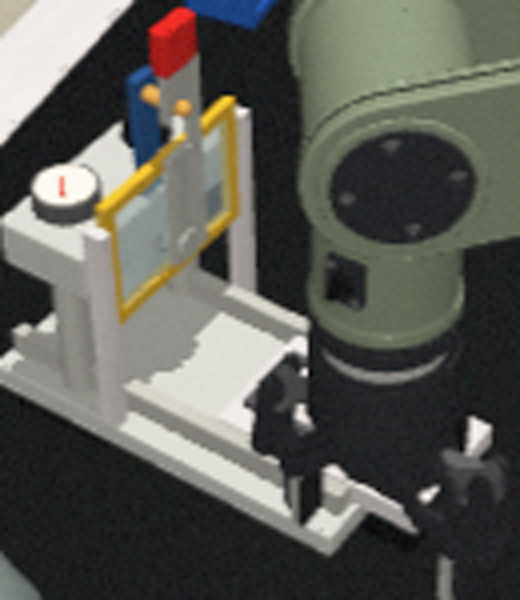

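```bash
python3 -c "
from bench import robot
print(robot.sign_off())"
```

```text
the job is handed in; nothing more can be done
None
```

The job is handed in at about 22 s of the 69 s allowed. Handing in gives no verdict, so what follows rests on my own checks.

**What I did**
- **Guard:** I lifted it about 86 mm by the red grip and swung the bar upright over the pin. I then lowered it until the wrist force went from about -6 N to about +1 N, so the pin carried the weight before I let go.
- **Carriage:** I pulled it out 145 mm by the tab. A further 2 mm of command only raised the pull to about 7 N with no movement, so it was at the front stop.
- **Die:** I lifted it out and set it on the large cork mat, which measured about 111–115 mm across. The smaller cork disc measured about 84 mm, and the third disc is blue. At touchdown the wrist force only went from about -5 N to +5 N.

**Last checks**
- **Position:** The final pictures show the guard still hooked, the carriage out with its nest empty, and the die upright on the mat. When I released it, the gripper was within about 2 mm of the mat's measured centre.
- **Glassware:** The flask, beaker and dish are standing; the arm hid most of the dish and the beaker in the side picture, but the scene picture shows both. The gripper is clear of everything.

**What disagreed or needed mending**
- My first estimate of the press position was about 3 mm off sideways against the pin. I corrected it before grasping anything.
- My first grip on the die was too high, so I opened, went about 9 mm lower and gripped again before lifting.

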